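Put the returned batteries on charge

ROBOT

A 7-joint arm with a two-finger parallel gripper is mounted at the origin on the work surface. World frame = base frame: x ahead of the robot, y to its left, z up, the work surface at z = 0. Lengths are in m, angles in rad, forces in N, time in s.
With the tool pointing down it reaches from about 0.425 to 0.925 m from the base axis. Payload 6.8 kg.
Tool frame: the origin (TCP) lies at the very end of the fingers, on their centre line; the grasp point (between the pads) lies 19 mm behind it; z points along the fingers, y is the line along which they close (so a half turn about z gives the same grasp; the last joint's range is limited). The gripper opens to 85 mm and grips with 20 to 120 N. Pads are 22 mm wide; open, the fingers measure 114 mm over their backs; the gripper's body (76 mm by 85 mm) begins 54 mm behind the grasp point. The pads swing forward as they close: fully open they stand 13 mm farther back than shut.
Start: joints at [1.047, 0.477, 0.022, 1.555, -0.011, 1.109, -0.083], TCP at [0.273, -0.617, 0.231] pointing down, gripper open.
Joint ranges: [-2.96, 2.96], [-0.34, 2.1], [-1.41, 1.46], [0.24, 2.44], [-1.37, 4.51], [0.17, 1.92], [-2.96, 2.96]. Speed limits (rad/s): [2.39, 2.39, 3.14, 3.14, 3.14, 3.14, 3.14].

INTERFACE

Orientations are given as a unit quaternion [w, x, y, z].
In Python, from station import * gives the robot as it stands.
- The arm moves only by the tool jog_arm, never from a script. Its argument "moves" is one flat list of numbers, 7 for each row, row after row: the shift along the tool's x, y, z normalised to -1 to 1, where 1 is 20 mm, then the turn, a rotation vector about the tool's x, y, z normalised to -1 to 1, where 1 is 4 degrees, then the opening, from 0 (shut) to 1 (fully open). In form: [x, y, z, rx, ry, rz, claw, x, y, z, rx, ry, rz, claw, ...]. A call has exactly 8 rows; each row shifts and turns the commanded pose from where the row before left it, along the tool's axes as they then stand; what a row does not reach is not made up. A row lasts 1/12 s, in which the tool goes at most 41.7 mm and 7.16 degrees, less where a joint would pass 70% of its speed; a pose out of reach is approached as far as the arm can. A call with a number of a shift or a turn outside -1 to 1 is refused whole. A call with a gripper value outside its range is refused whole. The fingers move at their own pace and stop on an object; "grip_force" is the grip in N (left out, the last holds). Time passes only in rows, so rows that do not move let the fingers close, or fill a call up. It gives the time, the measured TCP pose, the force, the opening and the grip force at its end, in the units of the state.
- get_obs(): the state, without advancing time (a new reading comes with each control period).
- read_camera(name): name is "side" or "top"; returns a dict with "color" (420x560x3 uint8, blue, green, red), "fx", "fy", "cx", "cy" (pixels), "rvec" (rotation vector, rad) and "tvec" (3), from world to camera coordinates, as OpenCV has them. Camera axes: x right, y down, z forward; pixel columns grow to the right and rows downward; lengths in m; the calibration is good to about 2 mm. A picture is of the moment at which its call begins. There is no depth.
- hand_in(): hands the job in; it is judged then, once.
The state is a dict: "t": time; "q": joint angles; "joint_vel": joint speeds; "joint_torque": joint torques, N m; "eef_pos": TCP position; "tool_rot": TCP orientation; "contact_force": force on the tool from outside, world axes, zero at the start; "torque": the same for the moment, N m; "gripper_width": opening from 0.0 (shut) to 1.0 (fully open); "grasp_force": force on a finger pad.
Only numpy, scipy, OpenCV 4.12 (cv2) and the standard library are available. Lean on these libraries where they do the work, as an engineer would, in place of code of your own. Each camera call takes 0.05 s, during which the arm holds its last target. There are 200 camera calls.

TASK

Put every battery lying on the grey rubber mat on charge: for each one, free a bay of the charging station by squeezing the two side tabs of its cover together, put the cover in the white tray, and slide the battery onto the bay's rails until it clicks home. Uncover only as many bays as there are batteries and leave the other covers on. When all the batteries are on, switch the station on at its rocker; do not shift the paint tin, the tape roll or the brush.

Things in the scene. Friction and masses are not known exactly. Their poses are not given: they have to be found in the camera images.
- station: four-bay charging station, fixed to the counter: dark plastic, 172 mm deep (x, -100 to +72), 346 wide (y), flat deck 30 mm high; from x = +26 on a power housing 66 mm high, its front face the stop of every bay. Origin at counter level, in line with the middles of the shoes; +x is the way batteries slide on, +y its left. Bays 1 to 4 at y = +135, +45, -45, -135 mm
- bay1 (a point): bay 1: the point on the deck where the origin of a fully home battery lies (battery x along station x). Set a battery flat on the deck with its origin at least 54 mm short of here along -x, its nose between the ribs, then push it along +x flat on the deck (2 mm play each side, 1.5 mm up; about 10 N at the detent) till its front meets the housing. It cannot go on from straight above
- bay2 (a point): bay 2: the point on the deck where the origin of a fully home battery lies (battery x along station x). Set a battery flat on the deck with its origin at least 54 mm short of here along -x, its nose between the ribs, then push it along +x flat on the deck (2 mm play each side, 1.5 mm up; about 10 N at the detent) till its front meets the housing. It cannot go on from straight above
- bay3 (a point): bay 3: the point on the deck where the origin of a fully home battery lies (battery x along station x). Set a battery flat on the deck with its origin at least 54 mm short of here along -x, its nose between the ribs, then push it along +x flat on the deck (2 mm play each side, 1.5 mm up; about 10 N at the detent) till its front meets the housing. It cannot go on from straight above
- bay4 (a point): bay 4: the point on the deck where the origin of a fully home battery lies (battery x along station x). Set a battery flat on the deck with its origin at least 54 mm short of here along -x, its nose between the ribs, then push it along +x flat on the deck (2 mm play each side, 1.5 mm up; about 10 N at the detent) till its front meets the housing. It cannot go on from straight above
- shoe1 (a point): middle of the T-shaped rail shoe of bay 1 at deck level (the other bays are alike: 22 mm beyond the bay point in station +x); a fitted cover has its origin here. Shoe: x -20 to +20 mm, flanges 34 mm wide with tapered nose, top 13 mm above the deck. Beside it stand two ribs, inner faces at y = +-27.5 mm, 4.5 mm thick, 11 mm high, from x = -45 mm to the housing
- cover1: snap-fit blanking cover of a charger bay: light grey plastic cap 49 mm long (x, -26 to +23), 52 wide (y), 36 high, 70 g. Origin at its underside midway between its two side tabs (at +y and -y, centred on x = 0); axes as the station's when fitted. Squeezing both tabs together frees it; it then lifts straight up and off. Otherwise it stays locked. Starts on bay 1
- cover2: snap-fit blanking cover of a charger bay: light grey plastic cap 49 mm long (x, -26 to +23), 52 wide (y), 36 high, 70 g. Origin at its underside midway between its two side tabs (at +y and -y, centred on x = 0); axes as the station's when fitted. Squeezing both tabs together frees it; it then lifts straight up and off. Otherwise it stays locked. Starts on bay 2
- cover3: snap-fit blanking cover of a charger bay: light grey plastic cap 49 mm long (x, -26 to +23), 52 wide (y), 36 high, 70 g. Origin at its underside midway between its two side tabs (at +y and -y, centred on x = 0); axes as the station's when fitted. Squeezing both tabs together frees it; it then lifts straight up and off. Otherwise it stays locked. Starts on bay 3
- cover4: snap-fit blanking cover of a charger bay: light grey plastic cap 49 mm long (x, -26 to +23), 52 wide (y), 36 high, 70 g. Origin at its underside midway between its two side tabs (at +y and -y, centred on x = 0); axes as the station's when fitted. Squeezing both tabs together frees it; it then lifts straight up and off. Otherwise it stays locked. Starts on bay 4
- tab1l (a joint): side tab on the +y side of cover 1 (its mate at -y and those of the other covers are alike), 22 mm long: 0 sprung out, 0.0055 m fully in. Its pad, 14 to 36 mm above the cover's underside, stands at y = 32 mm (64 mm across both, 53 pressed). Its hook (2 to 5.5 mm up, tip at 31 mm) sits under the lip of the bay's rib and is clear of it from 4.5 mm of travel; 2 to 5 N a tab. It springs back
- detent1 (a joint): sprung detent in the shoe of bay 1 (the other bays have the same), 4 mm beyond its middle: 0 up, grows as it is pressed down (to 0.0055 m). A battery's front rides over it some 20 mm before home; it rises again into the battery's pocket when home and holds it there
- battery1: slide-on tool battery, dark plastic block 96 mm long (x), 50 wide (y), 48 high, 0.3 to 0.46 kg, lying contact side down. Origin at the centre of its underside, z up; +x is its front end, where the underside has an open channel 48 mm deep that takes the charger's shoe; the rear end (-x) has a pale release button on top. May be absent (None)
- battery2: slide-on tool battery, dark plastic block 96 mm long (x), 50 wide (y), 48 high, 0.3 to 0.46 kg, lying contact side down. Origin at the centre of its underside, z up; +x is its front end, where the underside has an open channel 48 mm deep that takes the charger's shoe; the rear end (-x) has a pale release button on top. May be absent (None)
- battery3: slide-on tool battery, dark plastic block 96 mm long (x), 50 wide (y), 48 high, 0.3 to 0.46 kg, lying contact side down. Origin at the centre of its underside, z up; +x is its front end, where the underside has an open channel 48 mm deep that takes the charger's shoe; the rear end (-x) has a pale release button on top. May be absent (None)
- battery4: slide-on tool battery, dark plastic block 96 mm long (x), 50 wide (y), 48 high, 0.3 to 0.46 kg, lying contact side down. Origin at the centre of its underside, z up; +x is its front end, where the underside has an open channel 48 mm deep that takes the charger's shoe; the rear end (-x) has a pale release button on top. May be absent (None)
- switch (a joint): angle of the station's black rocker switch (22 x 40 mm, on top of the power housing at its right end, y = -137 mm, x = +49 mm of the station): 0 off (outer, right end raised), 0.4 rad on; it stays where it is put; on counts from 0.3. It takes about 2 to 3 N on the raised end
- switch_press (a point): point on the top of the rocker near its raised outer end, about 82 mm above the counter and 18 mm out from the pivot; press here straight down about 7 mm (to the stop) to switch on
- tray: white plastic tray, fixed, outer 170 x 220 mm (x, y), 30 mm high, walls and floor 3 mm, for the covers. Origin at the centre of its underside
- mat: grey rubber mat 300 x 220 mm, 3 mm thick, fixed, on which the batteries wait. Origin at the centre of its underside
- paint_tin: one-litre paint tin, 108 mm across, 124 high; leave it alone. Origin at the centre of its underside
- tape_roll: roll of masking tape lying flat, 110 mm across, 25 high; leave it alone. Origin at the centre of its underside
- brush: paint brush lying on the counter; leave it alone. Origin at about its middle, underside
There are look-alikes about, which are no part of the job. What is shaped like the battery1 but yellow is not meant. What is shaped like the battery2 but orange is not meant.

How it is judged:
On the way, in this order (a step that is already met when the one before it is completed fails the run):
1. every battery is fully home on a bay (((x of battery1 in the frame of bay1 between -0.004 and 0.004 m and y of battery1 in the frame of bay1 between -0.004 and 0.004 m and z of battery1 in the frame of bay1 between -0.004 and 0.004 m and angle between the x axis of battery1 and the x axis of bay1, either way round below 0.08 rad) or (x of battery1 in the frame of bay2 between -0.004 and 0.004 m and y of battery1 in the frame of bay2 between -0.004 and 0.004 m and z of battery1 in the frame of bay2 between -0.004 and 0.004 m and angle between the x axis of battery1 and the x axis of bay2, either way round below 0.08 rad) or (x of battery1 in the frame of bay3 between -0.004 and 0.004 m and y of battery1 in the frame of bay3 between -0.004 and 0.004 m and z of battery1 in the frame of bay3 between -0.004 and 0.004 m and angle between the x axis of battery1 and the x axis of bay3, either way round below 0.08 rad) or (x of battery1 in the frame of bay4 between -0.004 and 0.004 m and y of battery1 in the frame of bay4 between -0.004 and 0.004 m and z of battery1 in the frame of bay4 between -0.004 and 0.004 m and angle between the x axis of battery1 and the x axis of bay4, either way round below 0.08 rad)) and ((x of battery2 in the frame of bay1 between -0.004 and 0.004 m and y of battery2 in the frame of bay1 between -0.004 and 0.004 m and z of battery2 in the frame of bay1 between -0.004 and 0.004 m and angle between the x axis of battery2 and the x axis of bay1, either way round below 0.08 rad) or (x of battery2 in the frame of bay2 between -0.004 and 0.004 m and y of battery2 in the frame of bay2 between -0.004 and 0.004 m and z of battery2 in the frame of bay2 between -0.004 and 0.004 m and angle between the x axis of battery2 and the x axis of bay2, either way round below 0.08 rad) or (x of battery2 in the frame of bay3 between -0.004 and 0.004 m and y of battery2 in the frame of bay3 between -0.004 and 0.004 m and z of battery2 in the frame of bay3 between -0.004 and 0.004 m and angle between the x axis of battery2 and the x axis of bay3, either way round below 0.08 rad) or (x of battery2 in the frame of bay4 between -0.004 and 0.004 m and y of battery2 in the frame of bay4 between -0.004 and 0.004 m and z of battery2 in the frame of bay4 between -0.004 and 0.004 m and angle between the x axis of battery2 and the x axis of bay4, either way round below 0.08 rad)) and ((x of battery3 in the frame of bay1 between -0.004 and 0.004 m and y of battery3 in the frame of bay1 between -0.004 and 0.004 m and z of battery3 in the frame of bay1 between -0.004 and 0.004 m and angle between the x axis of battery3 and the x axis of bay1, either way round below 0.08 rad) or (x of battery3 in the frame of bay2 between -0.004 and 0.004 m and y of battery3 in the frame of bay2 between -0.004 and 0.004 m and z of battery3 in the frame of bay2 between -0.004 and 0.004 m and angle between the x axis of battery3 and the x axis of bay2, either way round below 0.08 rad) or (x of battery3 in the frame of bay3 between -0.004 and 0.004 m and y of battery3 in the frame of bay3 between -0.004 and 0.004 m and z of battery3 in the frame of bay3 between -0.004 and 0.004 m and angle between the x axis of battery3 and the x axis of bay3, either way round below 0.08 rad) or (x of battery3 in the frame of bay4 between -0.004 and 0.004 m and y of battery3 in the frame of bay4 between -0.004 and 0.004 m and z of battery3 in the frame of bay4 between -0.004 and 0.004 m and angle between the x axis of battery3 and the x axis of bay4, either way round below 0.08 rad)) and ((x of battery4 in the frame of bay1 between -0.004 and 0.004 m and y of battery4 in the frame of bay1 between -0.004 and 0.004 m and z of battery4 in the frame of bay1 between -0.004 and 0.004 m and angle between the x axis of battery4 and the x axis of bay1, either way round below 0.08 rad) or (x of battery4 in the frame of bay2 between -0.004 and 0.004 m and y of battery4 in the frame of bay2 between -0.004 and 0.004 m and z of battery4 in the frame of bay2 between -0.004 and 0.004 m and angle between the x axis of battery4 and the x axis of bay2, either way round below 0.08 rad) or (x of battery4 in the frame of bay3 between -0.004 and 0.004 m and y of battery4 in the frame of bay3 between -0.004 and 0.004 m and z of battery4 in the frame of bay3 between -0.004 and 0.004 m and angle between the x axis of battery4 and the x axis of bay3, either way round below 0.08 rad) or (x of battery4 in the frame of bay4 between -0.004 and 0.004 m and y of battery4 in the frame of bay4 between -0.004 and 0.004 m and z of battery4 in the frame of bay4 between -0.004 and 0.004 m and angle between the x axis of battery4 and the x axis of bay4, either way round below 0.08 rad))), for 0.3 s.
2. then the rocker is switched on (value of joint switch above 0.3 rad), for 0.2 s.
At the end, for the whole second after the job is handed in: every battery that was on the mat is fully home on a bay (within 4 mm and about 4 degrees), every bay carries either a battery or its cover (within 6 mm of its place), every other cover lies inside the tray, the rocker is on (0.3 rad or more) and all is at rest (all of step 1 and ((x of cover1 in the frame of tray between -0.08 and 0.08 m and y of cover1 in the frame of tray between -0.105 and 0.105 m and z of cover1 in the frame of tray between -0.005 and 0.08 m) or (x of cover1 in the frame of bay1 between 0.016 and 0.028 m and y of cover1 in the frame of bay1 between -0.006 and 0.006 m and z of cover1 in the frame of bay1 between -0.006 and 0.006 m) or (x of cover1 in the frame of bay2 between 0.016 and 0.028 m and y of cover1 in the frame of bay2 between -0.006 and 0.006 m and z of cover1 in the frame of bay2 between -0.006 and 0.006 m) or (x of cover1 in the frame of bay3 between 0.016 and 0.028 m and y of cover1 in the frame of bay3 between -0.006 and 0.006 m and z of cover1 in the frame of bay3 between -0.006 and 0.006 m) or (x of cover1 in the frame of bay4 between 0.016 and 0.028 m and y of cover1 in the frame of bay4 between -0.006 and 0.006 m and z of cover1 in the frame of bay4 between -0.006 and 0.006 m)) and ((x of cover2 in the frame of tray between -0.08 and 0.08 m and y of cover2 in the frame of tray between -0.105 and 0.105 m and z of cover2 in the frame of tray between -0.005 and 0.08 m) or (x of cover2 in the frame of bay1 between 0.016 and 0.028 m and y of cover2 in the frame of bay1 between -0.006 and 0.006 m and z of cover2 in the frame of bay1 between -0.006 and 0.006 m) or (x of cover2 in the frame of bay2 between 0.016 and 0.028 m and y of cover2 in the frame of bay2 between -0.006 and 0.006 m and z of cover2 in the frame of bay2 between -0.006 and 0.006 m) or (x of cover2 in the frame of bay3 between 0.016 and 0.028 m and y of cover2 in the frame of bay3 between -0.006 and 0.006 m and z of cover2 in the frame of bay3 between -0.006 and 0.006 m) or (x of cover2 in the frame of bay4 between 0.016 and 0.028 m and y of cover2 in the frame of bay4 between -0.006 and 0.006 m and z of cover2 in the frame of bay4 between -0.006 and 0.006 m)) and ((x of cover3 in the frame of tray between -0.08 and 0.08 m and y of cover3 in the frame of tray between -0.105 and 0.105 m and z of cover3 in the frame of tray between -0.005 and 0.08 m) or (x of cover3 in the frame of bay1 between 0.016 and 0.028 m and y of cover3 in the frame of bay1 between -0.006 and 0.006 m and z of cover3 in the frame of bay1 between -0.006 and 0.006 m) or (x of cover3 in the frame of bay2 between 0.016 and 0.028 m and y of cover3 in the frame of bay2 between -0.006 and 0.006 m and z of cover3 in the frame of bay2 between -0.006 and 0.006 m) or (x of cover3 in the frame of bay3 between 0.016 and 0.028 m and y of cover3 in the frame of bay3 between -0.006 and 0.006 m and z of cover3 in the frame of bay3 between -0.006 and 0.006 m) or (x of cover3 in the frame of bay4 between 0.016 and 0.028 m and y of cover3 in the frame of bay4 between -0.006 and 0.006 m and z of cover3 in the frame of bay4 between -0.006 and 0.006 m)) and ((x of cover4 in the frame of tray between -0.08 and 0.08 m and y of cover4 in the frame of tray between -0.105 and 0.105 m and z of cover4 in the frame of tray between -0.005 and 0.08 m) or (x of cover4 in the frame of bay1 between 0.016 and 0.028 m and y of cover4 in the frame of bay1 between -0.006 and 0.006 m and z of cover4 in the frame of bay1 between -0.006 and 0.006 m) or (x of cover4 in the frame of bay2 between 0.016 and 0.028 m and y of cover4 in the frame of bay2 between -0.006 and 0.006 m and z of cover4 in the frame of bay2 between -0.006 and 0.006 m) or (x of cover4 in the frame of bay3 between 0.016 and 0.028 m and y of cover4 in the frame of bay3 between -0.006 and 0.006 m and z of cover4 in the frame of bay3 between -0.006 and 0.006 m) or (x of cover4 in the frame of bay4 between 0.016 and 0.028 m and y of cover4 in the frame of bay4 between -0.006 and 0.006 m and z of cover4 in the frame of bay4 between -0.006 and 0.006 m)) and ((x of cover1 in the frame of bay1 between 0.016 and 0.028 m and y of cover1 in the frame of bay1 between -0.006 and 0.006 m and z of cover1 in the frame of bay1 between -0.006 and 0.006 m) or (x of cover2 in the frame of bay1 between 0.016 and 0.028 m and y of cover2 in the frame of bay1 between -0.006 and 0.006 m and z of cover2 in the frame of bay1 between -0.006 and 0.006 m) or (x of cover3 in the frame of bay1 between 0.016 and 0.028 m and y of cover3 in the frame of bay1 between -0.006 and 0.006 m and z of cover3 in the frame of bay1 between -0.006 and 0.006 m) or (x of cover4 in the frame of bay1 between 0.016 and 0.028 m and y of cover4 in the frame of bay1 between -0.006 and 0.006 m and z of cover4 in the frame of bay1 between -0.006 and 0.006 m) or (x of battery1 in the frame of bay1 between -0.004 and 0.004 m and y of battery1 in the frame of bay1 between -0.004 and 0.004 m and z of battery1 in the frame of bay1 between -0.004 and 0.004 m and angle between the x axis of battery1 and the x axis of bay1, either way round below 0.08 rad) or (x of battery2 in the frame of bay1 between -0.004 and 0.004 m and y of battery2 in the frame of bay1 between -0.004 and 0.004 m and z of battery2 in the frame of bay1 between -0.004 and 0.004 m and angle between the x axis of battery2 and the x axis of bay1, either way round below 0.08 rad) or (x of battery3 in the frame of bay1 between -0.004 and 0.004 m and y of battery3 in the frame of bay1 between -0.004 and 0.004 m and z of battery3 in the frame of bay1 between -0.004 and 0.004 m and angle between the x axis of battery3 and the x axis of bay1, either way round below 0.08 rad) or (x of battery4 in the frame of bay1 between -0.004 and 0.004 m and y of battery4 in the frame of bay1 between -0.004 and 0.004 m and z of battery4 in the frame of bay1 between -0.004 and 0.004 m and angle between the x axis of battery4 and the x axis of bay1, either way round below 0.08 rad)) and ((x of cover1 in the frame of bay2 between 0.016 and 0.028 m and y of cover1 in the frame of bay2 between -0.006 and 0.006 m and z of cover1 in the frame of bay2 between -0.006 and 0.006 m) or (x of cover2 in the frame of bay2 between 0.016 and 0.028 m and y of cover2 in the frame of bay2 between -0.006 and 0.006 m and z of cover2 in the frame of bay2 between -0.006 and 0.006 m) or (x of cover3 in the frame of bay2 between 0.016 and 0.028 m and y of cover3 in the frame of bay2 between -0.006 and 0.006 m and z of cover3 in the frame of bay2 between -0.006 and 0.006 m) or (x of cover4 in the frame of bay2 between 0.016 and 0.028 m and y of cover4 in the frame of bay2 between -0.006 and 0.006 m and z of cover4 in the frame of bay2 between -0.006 and 0.006 m) or (x of battery1 in the frame of bay2 between -0.004 and 0.004 m and y of battery1 in the frame of bay2 between -0.004 and 0.004 m and z of battery1 in the frame of bay2 between -0.004 and 0.004 m and angle between the x axis of battery1 and the x axis of bay2, either way round below 0.08 rad) or (x of battery2 in the frame of bay2 between -0.004 and 0.004 m and y of battery2 in the frame of bay2 between -0.004 and 0.004 m and z of battery2 in the frame of bay2 between -0.004 and 0.004 m and angle between the x axis of battery2 and the x axis of bay2, either way round below 0.08 rad) or (x of battery3 in the frame of bay2 between -0.004 and 0.004 m and y of battery3 in the frame of bay2 between -0.004 and 0.004 m and z of battery3 in the frame of bay2 between -0.004 and 0.004 m and angle between the x axis of battery3 and the x axis of bay2, either way round below 0.08 rad) or (x of battery4 in the frame of bay2 between -0.004 and 0.004 m and y of battery4 in the frame of bay2 between -0.004 and 0.004 m and z of battery4 in the frame of bay2 between -0.004 and 0.004 m and angle between the x axis of battery4 and the x axis of bay2, either way round below 0.08 rad)) and ((x of cover1 in the frame of bay3 between 0.016 and 0.028 m and y of cover1 in the frame of bay3 between -0.006 and 0.006 m and z of cover1 in the frame of bay3 between -0.006 and 0.006 m) or (x of cover2 in the frame of bay3 between 0.016 and 0.028 m and y of cover2 in the frame of bay3 between -0.006 and 0.006 m and z of cover2 in the frame of bay3 between -0.006 and 0.006 m) or (x of cover3 in the frame of bay3 between 0.016 and 0.028 m and y of cover3 in the frame of bay3 between -0.006 and 0.006 m and z of cover3 in the frame of bay3 between -0.006 and 0.006 m) or (x of cover4 in the frame of bay3 between 0.016 and 0.028 m and y of cover4 in the frame of bay3 between -0.006 and 0.006 m and z of cover4 in the frame of bay3 between -0.006 and 0.006 m) or (x of battery1 in the frame of bay3 between -0.004 and 0.004 m and y of battery1 in the frame of bay3 between -0.004 and 0.004 m and z of battery1 in the frame of bay3 between -0.004 and 0.004 m and angle between the x axis of battery1 and the x axis of bay3, either way round below 0.08 rad) or (x of battery2 in the frame of bay3 between -0.004 and 0.004 m and y of battery2 in the frame of bay3 between -0.004 and 0.004 m and z of battery2 in the frame of bay3 between -0.004 and 0.004 m and angle between the x axis of battery2 and the x axis of bay3, either way round below 0.08 rad) or (x of battery3 in the frame of bay3 between -0.004 and 0.004 m and y of battery3 in the frame of bay3 between -0.004 and 0.004 m and z of battery3 in the frame of bay3 between -0.004 and 0.004 m and angle between the x axis of battery3 and the x axis of bay3, either way round below 0.08 rad) or (x of battery4 in the frame of bay3 between -0.004 and 0.004 m and y of battery4 in the frame of bay3 between -0.004 and 0.004 m and z of battery4 in the frame of bay3 between -0.004 and 0.004 m and angle between the x axis of battery4 and the x axis of bay3, either way round below 0.08 rad)) and ((x of cover1 in the frame of bay4 between 0.016 and 0.028 m and y of cover1 in the frame of bay4 between -0.006 and 0.006 m and z of cover1 in the frame of bay4 between -0.006 and 0.006 m) or (x of cover2 in the frame of bay4 between 0.016 and 0.028 m and y of cover2 in the frame of bay4 between -0.006 and 0.006 m and z of cover2 in the frame of bay4 between -0.006 and 0.006 m) or (x of cover3 in the frame of bay4 between 0.016 and 0.028 m and y of cover3 in the frame of bay4 between -0.006 and 0.006 m and z of cover3 in the frame of bay4 between -0.006 and 0.006 m) or (x of cover4 in the frame of bay4 between 0.016 and 0.028 m and y of cover4 in the frame of bay4 between -0.006 and 0.006 m and z of cover4 in the frame of bay4 between -0.006 and 0.006 m) or (x of battery1 in the frame of bay4 between -0.004 and 0.004 m and y of battery1 in the frame of bay4 between -0.004 and 0.004 m and z of battery1 in the frame of bay4 between -0.004 and 0.004 m and angle between the x axis of battery1 and the x axis of bay4, either way round below 0.08 rad) or (x of battery2 in the frame of bay4 between -0.004 and 0.004 m and y of battery2 in the frame of bay4 between -0.004 and 0.004 m and z of battery2 in the frame of bay4 between -0.004 and 0.004 m and angle between the x axis of battery2 and the x axis of bay4, either way round below 0.08 rad) or (x of battery3 in the frame of bay4 between -0.004 and 0.004 m and y of battery3 in the frame of bay4 between -0.004 and 0.004 m and z of battery3 in the frame of bay4 between -0.004 and 0.004 m and angle between the x axis of battery3 and the x axis of bay4, either way round below 0.08 rad) or (x of battery4 in the frame of bay4 between -0.004 and 0.004 m and y of battery4 in the frame of bay4 between -0.004 and 0.004 m and z of battery4 in the frame of bay4 between -0.004 and 0.004 m and angle between the x axis of battery4 and the x axis of bay4, either way round below 0.08 rad)) and value of joint switch above 0.3 rad and linear speed of each of battery1, battery2, battery3, battery4, cover1, cover2, cover3, cover4 below 0.02 m/s); the robot touches nothing.
It fails at once if the paint tin is shifted by more than 3 cm (distance of paint_tin from where it was at the start of the episode above 0.03 m).
It fails at once if the tape roll is shifted by more than 3 cm (distance of tape_roll from where it was at the start of the episode above 0.03 m).
It fails at once if the brush is shifted by more than 3 cm (distance of brush from where it was at the start of the episode above 0.03 m).
Of battery1, battery2, battery3, battery4 only 3 to 4 are there at a start; the rules pass over those that are not, and their reading is None.
At some moment in a run one of battery1, battery2, battery3, battery4 may be knocked a few centimetres aside while the robot is not near it.
Once in a run the grip may slacken for a moment while it holds something.
It also fails if it takes over 210 s, if anything falls off the work surface, if the arm or the gripper's body presses on something with over 40 N, if the wrist force passes 120 N, or if a joint passes its speed limit or range.

## Working session

There is one attempt and no reset: what is moved stays moved. The work goes in short steps, Python scripts to look and compute and a tool call to move; the robot and the scene stay as the last step left them, time stands still between calls to the robot, and variables do not carry over. Pictures are saved under pics/ and viewed, at most 19 in all, crops included, and the job is handed in when it is done.

Besides the shell and the picture viewer there is one more tool, called after "Request:" in YAML: its name, and indented under it one key for each argument. jog_arm: Moves the arm, as the interface text tells. Scaled input: -1 to 1 covers 20 mm each way for a shift and 4 degrees each way for a turn. Its arguments: {"type":"object","properties":{"moves":{"type":"array"},"grip_force":{"type":"number"}},"required":["moves"]}

```bash
ls; mkdir -p pics; python3 - <<'E'
from station import *
import cv2
o=get_obs(); print({k:(v if not hasattr(v,'round') else v) for k,v in o.items()})
for n in("top","side"):
    r=read_camera(n); cv2.imwrite(f"pics/{n}0.png",r["color"]); print(n,r["fx"],r["fy"],r["cx"],r["cy"],r["rvec"],r["tvec"])
E
```

```text
pics
{'t': 0.0, 'q': array([ 1.04687791,  0.47784443,  0.02235059,  1.55646101, -0.01152749,
        1.1093206 , -0.08309164]), 'joint_vel': array([-1.52468270e-03,  2.89850725e-05,  3.20322135e-04,  2.30802505e-04,
        7.40088088e-04, -7.78563897e-04,  1.39764875e-03]), 'joint_torque': array([-3.96147707e-04, -5.96469140e+01,  1.60745535e+00, -2.81196141e+01,
        1.24289506e-02,  9.48759931e-03,  5.49960930e-06]), 'eef_pos': array([ 0.27239942, -0.61693081,  0.23029218]), 'tool_rot': array([-9.17359213e-04,  9.78463358e-01,  2.06418386e-01, -2.56889461e-04]), 'contact_force': array([ 0.21763018, -0.33569145,  0.58245946]), 'torque': array([-0.00330277,  0.00722148, -0.00656854]), 'grasp_force': 0.0, 'gripper_width': 0.9981622577661122}
top 515.0714094232063 515.0714094232063 266.84084430802335 203.89388425635227 [ 2.13980575 -2.05761586  0.24177177] [0.03888357 0.52262105 1.4253    ]
side 495.2552251916707 495.2552251916707 285.64247242767465 204.5693262500345 [ 0.19029367 -2.62501155  1.54607559] [0.50683919 0.06697471 1.4038873 ]
```

View pics/top0.png

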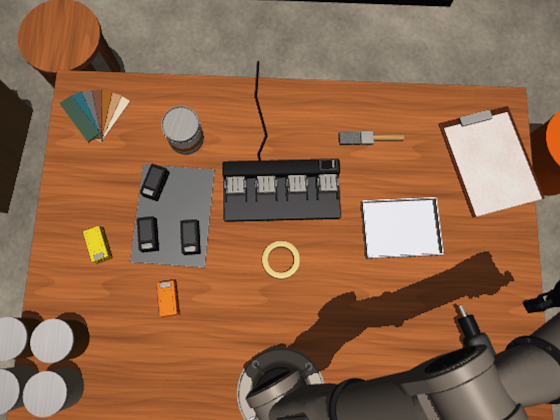

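View pics/side0.png

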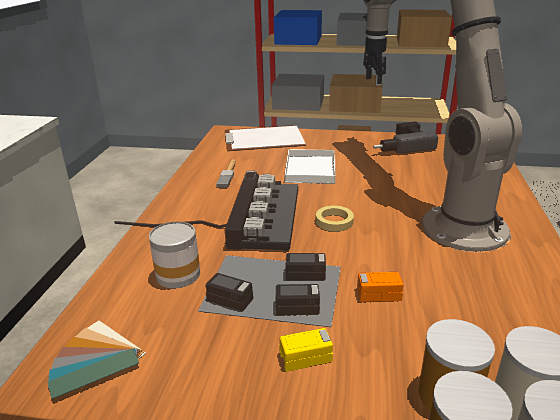

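```bash
cat > h.py <<'E'
import numpy as np, cv2
from station import *
class Cam:
    def __init__(s,n):
        r=read_camera(n); s.im=r["color"]; s.K=np.array([[r["fx"],0,r["cx"]],[0,r["fy"],r["cy"]],[0,0,1.]]); s.rv=np.array(r["rvec"],float); s.t=np.array(r["tvec"],float)
        s.R=cv2.Rodrigues(s.rv)[0]; s.c=-s.R.T@s.t
    def ray(s,px):
        px=np.atleast_2d(np.array(px,float)); return (s.R.T@np.linalg.inv(s.K)@np.c_[px,np.ones(len(px))].T).T
    def plane(s,px,z):
        d=s.ray(px); return s.c+d*((z-s.c[2])/d[:,2])[:,None]
    def proj(s,P): return cv2.projectPoints(np.atleast_2d(np.array(P,float)),s.rv,s.t,s.K,None)[0][:,0]
E
python3 - <<'E'
from h import *
c=Cam("top"); print(c.c)
cv2.imwrite("pics/topc.png",cv2.resize(c.im[150:275,125:350],None,fx=3.5,fy=3.5,interpolation=cv2.INTER_CUBIC))
s=Cam("side"); print(s.c)
cv2.imwrite("pics/sidec.png",cv2.resize(s.im[165:330,190:350],None,fx=3.6,fy=3.6,interpolation=cv2.INTER_CUBIC))
print(c.plane([[222,159],[340,159],[340,220],[223,220],[362,200],[441,198],[441,256],[364,258],[145,165],[215,168],[207,267],[131,263],[281,260]],0).round(3))
E
```

```text
[0.18184413 0.05144654 1.50678823]
[0.3090344  1.25774651 0.74487757]
[[ 0.671  0.203  0.   ]
 [ 0.685 -0.159  0.   ]
 [ 0.494 -0.16   0.   ]
 [ 0.48   0.188  0.   ]
 [ 0.558 -0.226  0.   ]
 [ 0.574 -0.465  0.   ]
 [ 0.398 -0.458  0.   ]
 [ 0.383 -0.232  0.   ]
 [ 0.642  0.436  0.   ]
 [ 0.641  0.222  0.   ]
 [ 0.339  0.227  0.   ]
 [ 0.342  0.45   0.   ]
 [ 0.368  0.012  0.   ]]
```

View pics/topc.png

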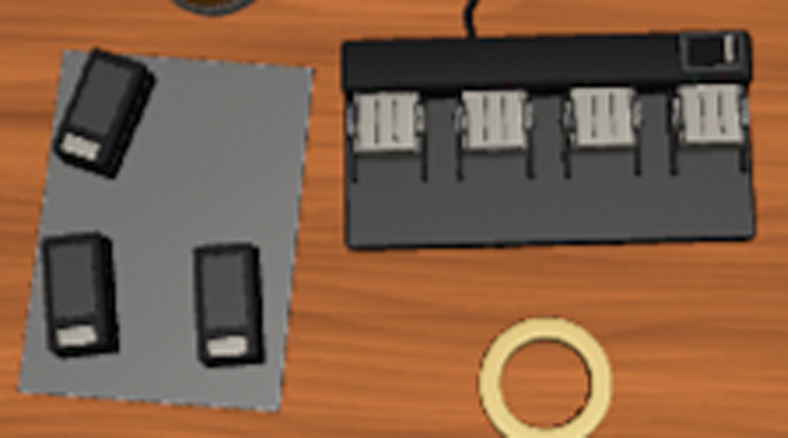

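View pics/sidec.png

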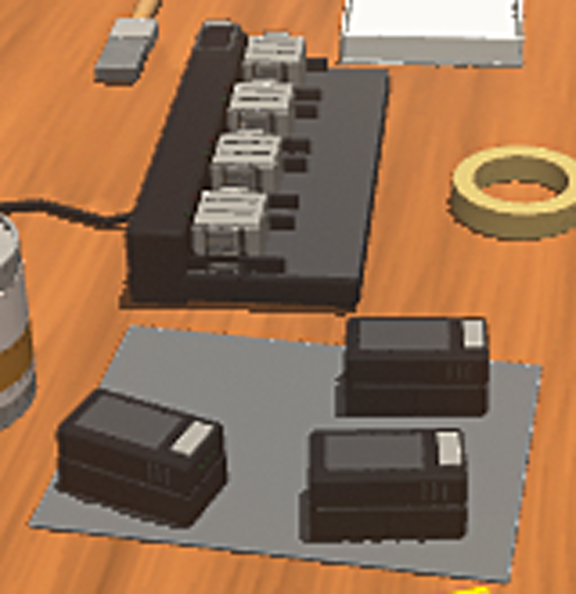

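```bash
cat > meas.py <<'E'
from h import *
c=Cam("top"); im=c.im.astype(float)
m=im[:,:,2]-im[:,:,0]
def edge(fixed,lo,hi,vert,last=False,thr=35):
    # station->wood crossing of R-B, scanning from inside (lo) to outside (hi)
    pts=[]
    for f in fixed:
        idx=np.arange(lo,hi,1 if hi>lo else -1); v=m[idx,f] if vert else m[f,idx]
        k=np.argmax(v>thr)
        if v[k]<=thr or k==0: continue
        p=idx[k-1]+(idx[k]-idx[k-1])*(thr-v[k-1])/(v[k]-v[k-1])
        pts.append((f,p) if vert else (p,f))
    pts=np.array(pts,np.float32)
    return pts
def line(p,z):
    w=c.plane(p,z)[:,:2]
    for _ in range(3):
        l=cv2.fitLine(w.astype(np.float32),cv2.DIST_HUBER,0,1e-5,1e-5).ravel()
        r=abs((w-l[2:])@[-l[1],l[0]]); w=w[r<max(.002,2*np.median(r))]
    return l,r.std(),len(w)
if __name__=="__main__":
    F=edge(range(232,335,3),205,232,True); B=edge([*range(228,255,3),*range(268,335,3)],172,145,True)
    L=edge(range(195,214,2),240,208,False); R=edge(range(195,214,2),325,355,False)
    L2=edge(range(163,172,1),240,208,False); R2=edge(range(163,172,1),330,355,False)
    for n,p,z in(("front z0",F,0),("back z66",B,.066),("left z30",L,.03),("right z30",R,.03),("leftH z66",L2,.066),("rightH",R2,.066)):
        l,s,k=line(p,z); print(n,l.round(4),"std",s.round(4),k)
    hsv=cv2.cvtColor(c.im,cv2.COLOR_BGR2HSV)
    g=((hsv[:,:,1]<60)&(hsv[:,:,2]>110)).astype(np.uint8); g[:170]=0; g[200:]=0; g[:,:222]=0; g[:,342:]=0
    n,_,st,ce=cv2.connectedComponentsWithStats(g)
    for i in range(1,n):
        if st[i,4]>40: print("cover",st[i],c.plane(ce[i],.064).round(4))
    d=(im.max(2)<75).astype(np.uint8); d[:,:125]=0; d[:,222:]=0; d[:155]=0; d[275:]=0
    d=cv2.morphologyEx(d,cv2.MORPH_CLOSE,np.ones((9,9)))
    for q in cv2.findContours(d,cv2.RETR_EXTERNAL,2)[0]:
        if cv2.contourArea(q)>200:
            M=cv2.moments(q); ctr=(M['m10']/M['m00'],M['m01']/M['m00']); r=cv2.boxPoints(cv2.minAreaRect(q))
            e=c.plane(r,.03)[:,:2]; a=e[1]-e[0];b=e[2]-e[1]; a=a if np.linalg.norm(a)>np.linalg.norm(b) else b
            print("bat",np.round(ctr,1),c.plane(ctr,.027).round(3),"yaw",np.degrees(np.arctan(a[1]/a[0])).round(1))
    w=((hsv[:,:,1]<40)&(hsv[:,:,2]>170)).astype(np.uint8); w[:,:350]=0;w[:,446:]=0;w[:190]=0;w[265:]=0
    q=max(cv2.findContours(w,cv2.RETR_EXTERNAL,2)[0],key=cv2.contourArea); print("tray",c.plane(cv2.boxPoints(cv2.minAreaRect(q)),.02).round(3))
    t=c.plane([182,122],.124); print("tin",t.round(3))
E
python3 meas.py
```

```text
front z0 [ 0.0647 -0.9979  0.4889  0.0087] std 0.0003 35
back z66 [ 0.0654 -0.9979  0.6507  0.0606] std 0.0002 32
left z30 [0.9984 0.0565 0.5225 0.1869] std 0.0 10
right z30 [ 0.9974  0.0723  0.536  -0.155 ] std 0.0002 10
leftH z66 [0.9976 0.0688 0.6248 0.1933] std 0.0 9
rightH [ 0.9993  0.0374  0.6385 -0.1482] std 0.0 9
cover [288 175  18  17 251] [[ 0.5865 -0.0252  0.064 ]]
cover [319 174  18  17 256] [[ 0.5919 -0.1154  0.064 ]]
cover [226 177  20  16 264] [[0.5738 0.1524 0.064 ]]
cover [257 176  18  16 256] [[0.5803 0.0652 0.064 ]]
bat [189.9 236.9] [[0.421 0.279 0.027]] yaw 6.4
bat [147.4 233.8] [[0.425 0.403 0.027]] yaw 8.7
bat [154.2 182. ] [[0.582 0.397 0.027]] yaw -16.9
tray [[ 0.545 -0.225  0.02 ]
 [ 0.565 -0.453  0.02 ]
 [ 0.401 -0.454  0.02 ]
 [ 0.382 -0.231  0.02 ]]
tin [[0.737 0.311 0.124]]
```

Request:
jog_arm:
  moves: [0, 0, 0.75, 0, 0, 0.84, 0.9, 0, 0, 0.75, 0, 0, 0.84, 0.9, 0, 0, 0.75, 0, 0, 0.84, 0.9, 0, 0, 0.75, 0, 0, 0.84, 0.9, 0, 0, 0.75, 0, 0, 0.84, 0.9, 0, 0, 0.75, 0, 0, 0.83, 0.9, 0.6, -1, 0, 0, 0, 0, 0.9, 0.6, -1, 0, 0, 0, 0, 0.9]
  grip_force: 40

```text
t: 0.92
eef_pos: [0.2925, -0.5758, 0.1397]
tool_rot: [-0.001, 1.0, 0.031, -0.001]
contact_force: [-0.2, 0.1, 0.2]
gripper_width: 0.899
grasp_force: 0.0
```

Request:
jog_arm:
  moves: [0.63, -1, 0, 0, 0, 0, 0.9, 0.63, -1, 0, 0, 0, 0, 0.9, 0.63, -1, 0, 0, 0, 0, 0.9, 0.63, -1, 0, 0, 0, 0, 0.9, 0.63, -1, 0, 0, 0, 0, 0.9, 0.63, -1, 0, 0, 0, 0, 0.9, 0.63, -1, 0, 0, 0, 0, 0.9, 0.63, -1, 0, 0, 0, 0, 0.9]

```text
t: 1.58
eef_pos: [0.3847, -0.4088, 0.1413]
tool_rot: [0.0, 0.999, 0.032, 0.0]
contact_force: [0.3, 0.9, 0.8]
gripper_width: 0.902
grasp_force: 0.0
```

Request:
jog_arm:
  moves: [0.63, -1, 0, 0, 0, 0, 0.9, 0.63, -1, 0, 0, 0, 0, 0.9, 0.63, -1, 0, 0, 0, 0, 0.9, 0.63, -1, 0, 0, 0, 0, 0.9, 0.63, -1, 0, 0, 0, 0, 0.9, 0.63, -1, 0, 0, 0, 0, 0.9, 0.63, -1, 0, 0, 0, 0, 0.9, 0.63, -1, 0, 0, 0, 0, 0.9]

```text
t: 2.25
eef_pos: [0.475, -0.2427, 0.1414]
tool_rot: [0.0, 0.999, 0.032, 0.0]
contact_force: [0.6, -0.6, -0.1]
gripper_width: 0.899
grasp_force: 0.0
```

Request:
jog_arm:
  moves: [0.63, -1, 0, 0, 0, 0, 0.9, 0.63, -1, 0, 0, 0, 0, 0.9, 0.63, -1, 0, 0, 0, 0, 0.9, 0.63, -1, 0, 0, 0, 0, 0.9, 0.63, -1, 0, 0, 0, 0, 0.9, 0.63, -1, 0, 0, 0, 0, 0.9, 0.63, -1, 0, 0, 0, 0, 0.9, 0.63, -1, 0, 0, 0, 0, 0.9]

```text
t: 2.92
eef_pos: [0.5653, -0.0765, 0.1413]
tool_rot: [0.0, 0.999, 0.032, 0.0]
contact_force: [0.0, -0.7, 0.5]
gripper_width: 0.899
grasp_force: 0.0
```

```bash
cat > st.py <<'E'
from h import *
O=np.array([.585,.0195]); yaw=np.arctan2(.065,.9979)
u=np.array([np.cos(yaw),np.sin(yaw)]); v=np.array([-u[1],u[0]])
def S(p): d=np.array(p[:2])-O; return np.array([d@u,d@v])
def st():
    o=get_obs(); w,x,y,z=o["tool_rot"]
    from scipy.spatial.transform import Rotation as R
    M=R.from_quat([x,y,z,w]).as_matrix()
    print("t",round(o["t"],2),"S",S(o["eef_pos"]).round(4),"z",round(o["eef_pos"][2],4),"toolyaw-rel",np.degrees(np.arctan2(M[1,0],M[0,0])-yaw).round(2),"zax",M[:,2].round(3),"open",round(o["gripper_width"],3),"F",np.array([*(u@o["contact_force"][:2],v@o["contact_force"][:2]),o["contact_force"][2]]).round(1),"gf",round(o["grasp_force"],1))
if __name__=="__main__": st()
E
python3 st.py
```

```text
t 2.92 S [-0.0259 -0.0945] z 0.1413 toolyaw-rel -0.03 zax [ 0. -0. -1.] open 0.899 F [ 0.  -0.7  0.5] gf 0.0
```

Request:
jog_arm:
  moves: [0.45, -0.83, 0, 0, 0, 0, 0.9, 0.45, -0.83, 0, 0, 0, 0, 0.9, 0.45, -0.82, 0, 0, 0, 0, 0.9, 0, 0, 0.95, 0, 0, 0, 0.9, 0, 0, 0.95, 0, 0, 0, 0.9, 0, 0, 0.95, 0, 0, 0, 0.9, 0, 0, 0.95, 0, 0, 0, 0.9, 0, 0, 0.9, 0, 0, 0, 0.9]

```text
t: 3.58
eef_pos: [0.5884, -0.0262, 0.0463]
tool_rot: [0.0, 0.999, 0.032, -0.0]
contact_force: [0.6, 0.1, -0.1]
gripper_width: 0.9
grasp_force: 0.0
```

```bash
python3 st.py; python3 - <<'E'
from h import *
s=Cam("side"); cv2.imwrite("pics/s1.png",cv2.resize(s.im[120:270,200:340],None,fx=4,fy=4,interpolation=cv2.INTER_CUBIC))
E
```

```text
t 3.58 S [ 0.0005 -0.0458] z 0.0463 toolyaw-rel -0.02 zax [-0. -0. -1.] open 0.9 F [ 0.6  0.1 -0.1] gf 0.0
```

View pics/s1.png

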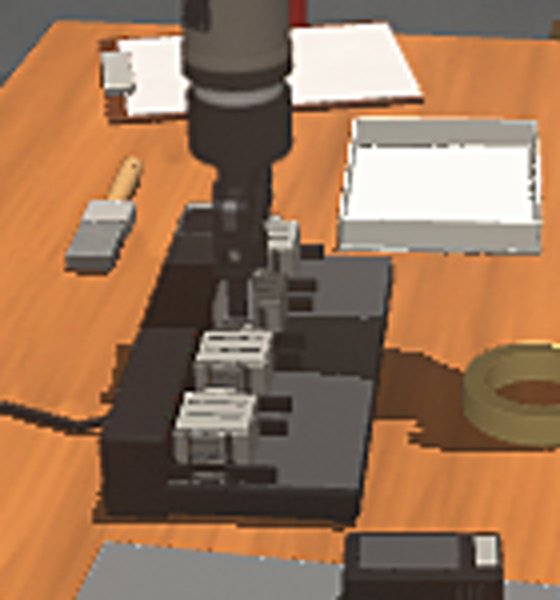

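Request:
jog_arm:
  moves: [0, 0, 0.15, 0, 0, 0, 0.8, 0, 0, 0, 0, 0, 0, 0.7, 0, 0, 0, 0, 0, 0, 0.6, 0, 0, 0, 0, 0, 0, 0.55, 0, 0, 0, 0, 0, 0, 0.5, 0, 0, 0, 0, 0, 0, 0.5, 0, 0, 0, 0, 0, 0, 0.5, 0, 0, 0, 0, 0, 0, 0.5]

```text
t: 4.3
eef_pos: [0.5892, -0.0262, 0.0464]
tool_rot: [-0.0, 0.999, 0.032, 0.001]
contact_force: [-2.7, 0.5, 6.0]
gripper_width: 0.589
grasp_force: 40.9
```

```bash
python3 st.py
```

```text
t 4.3 S [ 0.0012 -0.0459] z 0.0464 toolyaw-rel -0.04 zax [ 0.002  0.    -1.   ] open 0.589 F [-2.6  0.7  6. ] gf 40.9
```

Request:
jog_arm:
  moves: [0, 0, -0.2, 0, 0, 0, 0.5, 0, 0, -0.3, 0, 0, 0, 0.5, 0, 0, -0.5, 0, 0, 0, 0.5, 0, 0, -0.7, 0, 0, 0, 0.5, 0, 0, -0.7, 0, 0, 0, 0.5, 0, 0, -0.7, 0, 0, 0, 0.5, 0, 0, -0.7, 0, 0, 0, 0.5, 0, 0, -0.7, 0, 0, 0, 0.5]

```text
t: 4.97
eef_pos: [0.5889, -0.0263, 0.1363]
tool_rot: [0.0, 0.999, 0.032, 0.001]
contact_force: [0.2, 0.4, -0.7]
gripper_width: 0.586
grasp_force: 42.6
```

```bash
python3 st.py; python3 - <<'E'
from h import *
s=Cam("side"); cv2.imwrite("pics/s2.png",cv2.resize(s.im[120:270,200:340],None,fx=4,fy=4,interpolation=cv2.INTER_CUBIC))
E
```

```text
t 4.97 S [ 0.0009 -0.046 ] z 0.1363 toolyaw-rel -0.03 zax [ 0.001  0.    -1.   ] open 0.586 F [ 0.3  0.4 -0.7] gf 42.6
```

View pics/s2.png

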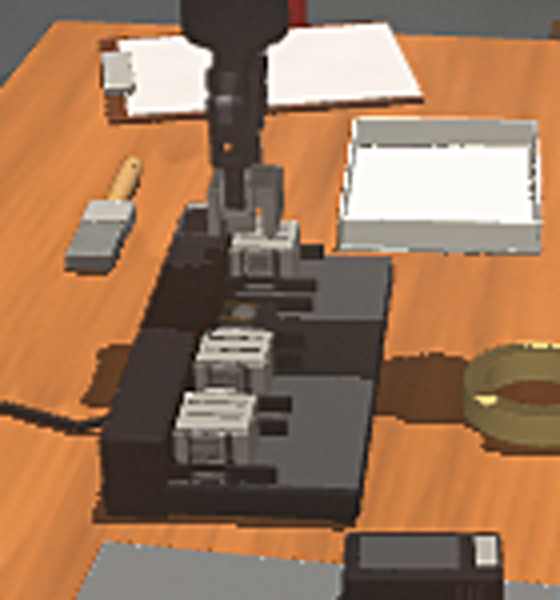

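Request:
jog_arm:
  moves: [-0.38, 0.99, 0, 0, 0, 0, 0.5, -0.38, 0.99, 0, 0, 0, 0, 0.5, -0.38, 0.99, 0, 0, 0, 0, 0.5, -0.38, 0.99, 0, 0, 0, 0, 0.5, -0.38, 0.99, 0, 0, 0, 0, 0.5, -0.38, 0.99, 0, 0, 0, 0, 0.5, -0.38, 0.99, 0, 0, 0, 0, 0.5, -0.38, 0.99, 0, 0, 0, 0, 0.5]

```text
t: 5.68
eef_pos: [0.5379, -0.1893, 0.1349]
tool_rot: [0.0, 0.999, 0.032, 0.0]
contact_force: [-0.3, -0.2, -1.0]
gripper_width: 0.592
grasp_force: 42.6
```

Request:
jog_arm:
  moves: [-0.38, 0.99, 0, 0, 0, 0, 0.5, -0.38, 0.99, 0, 0, 0, 0, 0.5, -0.38, 0.99, 0, 0, 0, 0, 0.5, -0.38, 0.99, 0, 0, 0, 0, 0.5, -0.38, 0.99, 0, 0, 0, 0, 0.5, -0.38, 0.99, 0, 0, 0, 0, 0.5, -0.38, 0.99, 0, 0, 0, 0, 0.5, -0.38, 0.99, 0, 0, 0, 0, 0.5]

```text
t: 6.35
eef_pos: [0.4874, -0.3513, 0.1349]
tool_rot: [0.0, 0.999, 0.032, 0.0]
contact_force: [0.2, 0.2, -1.0]
gripper_width: 0.601
grasp_force: 26.0
```

Request:
jog_arm:
  moves: [-0.38, 0.99, 0, 0, 0, 0, 0.5, -0.38, 0.99, 0, 0, 0, 0, 0.5, 0, 0, 0.95, 0, 0, 0, 0.5, 0, 0, 0.95, 0, 0, 0, 0.5, 0, 0, 0.95, 0, 0, 0, 0.5, 0, 0, 0.95, 0, 0, 0, 0.5, 0, 0, 0.95, 0, 0, 0, 0.5, 0, 0, 0.8, 0, 0, 0, 0.5]

```text
t: 7.02
eef_pos: [0.475, -0.3907, 0.0225]
tool_rot: [-0.0, 0.999, 0.032, 0.0]
contact_force: [0.6, 0.3, -0.8]
gripper_width: 0.581
grasp_force: 46.4
```

```bash
python3 st.py
```

```text
t 7.02 S [-0.1364 -0.4022] z 0.0225 toolyaw-rel -0.03 zax [ 0.  0. -1.] open 0.581 F [ 0.6  0.3 -0.8] gf 46.4
```

Request:
jog_arm:
  moves: [0, 0, 0, 0, 0, 0, 0.8, 0, 0, 0, 0, 0, 0, 0.8, 0, 0, 0, 0, 0, 0, 0.8, 0, 0, -0.5, 0, 0, 0, 0.8, 0, 0, -1, 0, 0, 0, 0.8, 0, 0, -1, 0, 0, 0, 0.8, 0, 0, -1, 0, 0, 0, 0.8, 0, 0, -1, 0, 0, 0, 0.8]

```text
t: 7.68
eef_pos: [0.4756, -0.3913, 0.1166]
tool_rot: [0.001, 0.999, 0.032, 0.001]
contact_force: [-0.2, -0.5, -0.4]
gripper_width: 0.801
grasp_force: 0.0
```

Request:
jog_arm:
  moves: [0.3, -0.97, -0.5, 0, 0, 0, 0.9, 0.3, -0.97, -0.5, 0, 0, 0, 0.9, 0.3, -0.97, -0.5, 0, 0, 0, 0.9, 0.3, -0.97, 0, 0, 0, 0, 0.9, 0.3, -0.97, 0, 0, 0, 0, 0.9, 0.3, -0.97, 0, 0, 0, 0, 0.9, 0.3, -0.97, 0, 0, 0, 0, 0.9, 0.3, -0.97, 0, 0, 0, 0, 0.9]

```text
t: 8.35
eef_pos: [0.5138, -0.2322, 0.1457]
tool_rot: [0.001, 0.999, 0.032, 0.002]
contact_force: [0.4, 0.0, -0.0]
gripper_width: 0.901
grasp_force: 0.0
```

Request:
jog_arm:
  moves: [0.3, -0.97, 0, 0, 0, 0, 0.9, 0.3, -0.97, 0, 0, 0, 0, 0.9, 0.3, -0.97, 0, 0, 0, 0, 0.9, 0.3, -0.97, 0, 0, 0, 0, 0.9, 0.3, -0.97, 0, 0, 0, 0, 0.9, 0.3, -0.97, 0, 0, 0, 0, 0.9, 0.3, -0.97, 0, 0, 0, 0, 0.9, 0.3, -0.97, 0, 0, 0, 0, 0.9]

```text
t: 9.02
eef_pos: [0.5517, -0.074, 0.1456]
tool_rot: [0.0, 0.999, 0.032, 0.002]
contact_force: [0.2, 0.1, 1.0]
gripper_width: 0.901
grasp_force: 0.0
```

Request:
jog_arm:
  moves: [0.3, -0.97, 0, 0, 0, 0, 0.9, 0.3, -0.97, 0, 0, 0, 0, 0.9, 0.3, -0.97, 0, 0, 0, 0, 0.9, 0.3, -0.97, 0, 0, 0, 0, 0.9, 0.3, -0.97, 0, 0, 0, 0, 0.9, 0.3, -0.97, 0, 0, 0, 0, 0.9, 0.2, -0.97, 0, 0, 0, 0, 0.9, 0, 0, 0, 0, 0, 0, 0.9]

```text
t: 9.68
eef_pos: [0.5831, 0.0689, 0.1457]
tool_rot: [-0.002, 0.999, 0.035, 0.002]
contact_force: [0.4, 0.9, 0.2]
gripper_width: 0.9
grasp_force: 0.0
```

```bash
python3 st.py;  python3 - <<'E'
from h import *
s=Cam("top"); cv2.imwrite("pics/t3.png",cv2.resize(s.im[130:270,210:450],None,fx=3,fy=3,interpolation=cv2.INTER_CUBIC))
E
```

```text
t 9.68 S [0.0013 0.0494] z 0.1457 toolyaw-rel 0.31 zax [ 0.004  0.003 -1.   ] open 0.9 F [0.5 0.9 0.2] gf 0.0
```

View pics/t3.png

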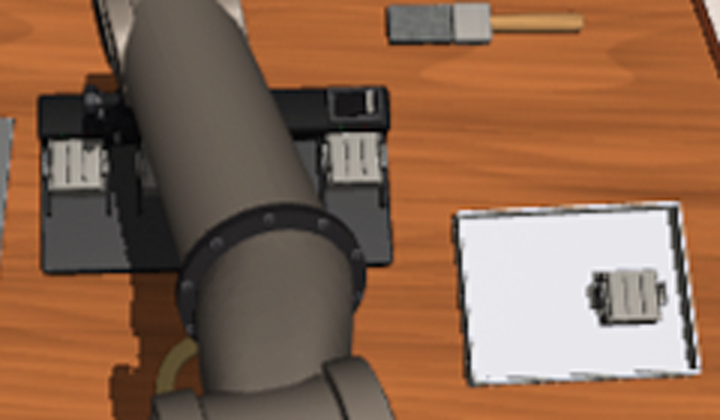

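Request:
jog_arm:
  moves: [0, 0, 0, 0, 0, 0, 0.9, 0, 0, 0.95, 0, 0, 0, 0.9, 0, 0, 0.95, 0, 0, 0, 0.9, 0, 0, 0.95, 0, 0, 0, 0.9, 0, 0, 0.95, 0, 0, 0, 0.9, 0, 0, 0.95, 0, 0, 0, 0.9, 0, 0, 0.2, 0, 0, 0, 0.9, 0, 0, 0, 0, 0, 0, 0.9]

```text
t: 10.4
eef_pos: [0.5811, 0.0616, 0.0437]
tool_rot: [0.001, 1.0, 0.031, -0.001]
contact_force: [0.2, 0.6, -0.3]
gripper_width: 0.896
grasp_force: 0.0
```

```bash
python3 st.py
```

```text
t 10.4 S [-0.0012  0.0423] z 0.0437 toolyaw-rel -0.12 zax [-0.002 -0.001 -1.   ] open 0.896 F [ 0.3  0.6 -0.3] gf 0.0
```

Request:
jog_arm:
  moves: [0.06, -0.12, -0.1, 0, 0, 0, 0.85, 0, 0, 0, 0, 0, 0, 0.7, 0, 0, 0, 0, 0, 0, 0.6, 0, 0, 0, 0, 0, 0, 0.5, 0, 0, 0, 0, 0, 0, 0.5, 0, 0, 0, 0, 0, 0, 0.5, 0, 0, 0, 0, 0, 0, 0.5, 0, 0, 0, 0, 0, 0, 0.5]

```text
t: 11.07
eef_pos: [0.5849, 0.0656, 0.0493]
tool_rot: [-0.0, 0.999, 0.032, 0.002]
contact_force: [-3.6, -1.7, 12.8]
gripper_width: 0.592
grasp_force: 39.4
```

```bash
python3 st.py
```

```text
t 11.07 S [0.0029 0.046 ] z 0.0493 toolyaw-rel -0.05 zax [ 0.004  0.    -1.   ] open 0.592 F [-3.7 -1.4 12.8] gf 39.4
```

Request:
jog_arm:
  moves: [0, 0, -0.2, 0, 0, 0, 0.5, 0, 0, -0.3, 0, 0, 0, 0.5, 0, 0, -0.5, 0, 0, 0, 0.5, 0, 0, -0.7, 0, 0, 0, 0.5, 0, 0, -0.7, 0, 0, 0, 0.5, 0, 0, -0.7, 0, 0, 0, 0.5, 0, 0, -0.7, 0, 0, 0, 0.5, 0, 0, -0.7, 0, 0, 0, 0.5]

```text
t: 11.73
eef_pos: [0.5823, 0.066, 0.1375]
tool_rot: [-0.0, 0.999, 0.032, -0.0]
contact_force: [0.3, -0.2, -1.8]
gripper_width: 0.584
grasp_force: 43.6
```

Request:
jog_arm:
  moves: [-0.27, 0.97, 0, 0, 0, 0, 0.5, -0.27, 0.97, 0, 0, 0, 0, 0.5, -0.27, 0.97, 0, 0, 0, 0, 0.5, -0.27, 0.97, 0, 0, 0, 0, 0.5, -0.27, 0.97, 0, 0, 0, 0, 0.5, -0.27, 0.97, 0, 0, 0, 0, 0.5, -0.27, 0.97, 0, 0, 0, 0, 0.5, -0.27, 0.97, 0, 0, 0, 0, 0.5]

```text
t: 12.4
eef_pos: [0.5491, -0.0924, 0.1369]
tool_rot: [-0.0, 0.999, 0.032, -0.0]
contact_force: [0.5, -0.2, -0.9]
gripper_width: 0.582
grasp_force: 43.6
```

Request:
jog_arm:
  moves: [-0.27, 0.97, 0, 0, 0, 0, 0.5, -0.27, 0.97, 0, 0, 0, 0, 0.5, -0.27, 0.97, 0, 0, 0, 0, 0.5, -0.27, 0.97, 0, 0, 0, 0, 0.5, -0.27, 0.97, 0, 0, 0, 0, 0.5, -0.27, 0.97, 0, 0, 0, 0, 0.5, -0.27, 0.97, 0, 0, 0, 0, 0.5, -0.27, 0.97, 0, 0, 0, 0, 0.5]

```text
t: 13.07
eef_pos: [0.5162, -0.2499, 0.1369]
tool_rot: [-0.0, 0.999, 0.033, -0.0]
contact_force: [-0.4, -0.1, -0.2]
gripper_width: 0.583
grasp_force: 43.6
```

Request:
jog_arm:
  moves: [-0.27, 0.97, 0, 0, 0, 0, 0.5, -0.27, 0.97, 0, 0, 0, 0, 0.5, 0, 0, 0.95, 0, 0, 0, 0.5, 0, 0, 0.95, 0, 0, 0, 0.5, 0, 0, 0.95, 0, 0, 0, 0.5, 0, 0, 0.95, 0, 0, 0, 0.5, 0, 0, 0.95, 0, 0, 0, 0.5, 0, 0, 0.5, 0, 0, 0, 0.5]

```text
t: 13.73
eef_pos: [0.5073, -0.2879, 0.0297]
tool_rot: [-0.001, 0.999, 0.032, -0.001]
contact_force: [0.5, 0.5, -0.8]
gripper_width: 0.581
grasp_force: 43.6
```

```bash
python3 st.py
```

```text
t 13.73 S [-0.0975 -0.3017] z 0.0297 toolyaw-rel -0.01 zax [-0.003  0.002 -1.   ] open 0.581 F [ 0.5  0.5 -0.8] gf 43.6
```

Request:
jog_arm:
  moves: [0, 0, 0.3, 0, 0, 0, 0.5, 0, 0, 0, 0, 0, 0, 0.8, 0, 0, 0, 0, 0, 0, 0.8, 0, 0, 0, 0, 0, 0, 0.8, 0, 0, -1, 0, 0, 0, 0.8, 0, 0, -1, 0, 0, 0, 0.8, 0, 0, -1, 0, 0, 0, 0.8, 0, 0, -1, 0, 0, 0, 0.8]

```text
t: 14.4
eef_pos: [0.509, -0.2892, 0.1075]
tool_rot: [0.0, 0.999, 0.032, 0.001]
contact_force: [-0.3, -1.5, -0.5]
gripper_width: 0.798
grasp_force: 0.0
```

Request:
jog_arm:
  moves: [0.22, -0.99, -0.5, 0, 0, 0, 0.9, 0.22, -0.99, -0.5, 0, 0, 0, 0.9, 0.22, -0.99, -0.5, 0, 0, 0, 0.9, 0.22, -0.99, -0.5, 0, 0, 0, 0.9, 0.22, -0.99, 0, 0, 0, 0, 0.9, 0.22, -0.99, 0, 0, 0, 0, 0.9, 0.22, -0.99, 0, 0, 0, 0, 0.9, 0.22, -0.99, 0, 0, 0, 0, 0.9]

```text
t: 15.07
eef_pos: [0.5341, -0.1278, 0.1468]
tool_rot: [0.0, 0.999, 0.032, 0.001]
contact_force: [-0.2, 0.1, 0.2]
gripper_width: 0.902
grasp_force: 0.0
```

Request:
jog_arm:
  moves: [0.22, -0.99, 0, 0, 0, 0, 0.9, 0.22, -0.99, 0, 0, 0, 0, 0.9, 0.22, -0.99, 0, 0, 0, 0, 0.9, 0.22, -0.99, 0, 0, 0, 0, 0.9, 0.22, -0.99, 0, 0, 0, 0, 0.9, 0.22, -0.99, 0, 0, 0, 0, 0.9, 0.22, -0.99, 0, 0, 0, 0, 0.9, 0.22, -0.99, 0, 0, 0, 0, 0.9]

```text
t: 15.73
eef_pos: [0.559, 0.0327, 0.1467]
tool_rot: [-0.0, 0.999, 0.032, 0.001]
contact_force: [-0.6, -0.2, 0.6]
gripper_width: 0.899
grasp_force: 0.0
```

Request:
jog_arm:
  moves: [0.22, -0.99, 0, 0, 0, 0, 0.9, 0.22, -0.99, 0, 0, 0, 0, 0.9, 0.22, -0.99, 0, 0, 0, 0, 0.9, 0.22, -0.99, 0, 0, 0, 0, 0.9, 0.25, -0.99, 0, 0, 0, 0, 0.9, 0.25, -0.99, 0, 0, 0, 0, 0.9, 0, 0, 0, 0, 0, 0, 0.9, 0, 0, 0, 0, 0, 0, 0.9]

```text
t: 16.4
eef_pos: [0.5785, 0.1536, 0.1464]
tool_rot: [-0.0, 0.999, 0.034, 0.001]
contact_force: [-1.4, 0.0, -0.3]
gripper_width: 0.899
grasp_force: 0.0
```

Request:
jog_arm:
  moves: [0, 0, 0, 0, 0, 0, 0.9, 0, 0, 0.9, 0, 0, 0, 0.9, 0, 0, 0.9, 0, 0, 0, 0.9, 0, 0, 0.9, 0, 0, 0, 0.9, 0, 0, 0.9, 0, 0, 0, 0.9, 0, 0, 0.5, 0, 0, 0, 0.9, 0, 0, 0, 0, 0, 0, 0.9, 0, 0, 0, 0, 0, 0, 0.9]

```text
t: 17.07
eef_pos: [0.5782, 0.1511, 0.0635]
tool_rot: [0.0, 0.999, 0.032, -0.0]
contact_force: [-0.2, 0.5, -0.1]
gripper_width: 0.901
grasp_force: 0.0
```

```bash
python3 st.py
```

```text
t 17.07 S [0.0018 0.1318] z 0.0635 toolyaw-rel -0.08 zax [-0.    -0.001 -1.   ] open 0.901 F [-0.1  0.5 -0.1] gf 0.0
```

Request:
jog_arm:
  moves: [-0.08, -0.15, 0.4, 0, 0, 0, 0.9, 0, 0, 0.4, 0, 0, 0, 0.85, 0, 0, 0, 0, 0, 0, 0.7, 0, 0, 0, 0, 0, 0, 0.5, 0, 0, 0, 0, 0, 0, 0.5, 0, 0, 0, 0, 0, 0, 0.5, 0, 0, 0, 0, 0, 0, 0.5, 0, 0, 0, 0, 0, 0, 0.5]

```text
t: 17.73
eef_pos: [0.5763, 0.1551, 0.0484]
tool_rot: [-0.0, 0.999, 0.032, -0.0]
contact_force: [-3.7, 0.3, 7.9]
gripper_width: 0.59
grasp_force: 40.9
```

```bash
python3 st.py
```

```text
t 17.73 S [1.000e-04 1.359e-01] z 0.0484 toolyaw-rel -0.02 zax [-0.  0. -1.] open 0.59 F [-3.7  0.6  7.9] gf 40.9
```

Request:
jog_arm:
  moves: [0, 0, -0.2, 0, 0, 0, 0.5, 0, 0, -0.3, 0, 0, 0, 0.5, 0, 0, -0.5, 0, 0, 0, 0.5, 0, 0, -0.7, 0, 0, 0, 0.5, 0, 0, -0.7, 0, 0, 0, 0.5, 0, 0, -0.7, 0, 0, 0, 0.5, 0, 0, -0.7, 0, 0, 0, 0.5, 0, 0, -0.7, 0, 0, 0, 0.5]

```text
t: 18.4
eef_pos: [0.5765, 0.155, 0.1389]
tool_rot: [-0.0, 0.999, 0.032, 0.0]
contact_force: [-0.8, -0.5, -1.2]
gripper_width: 0.581
grasp_force: 42.5
```

```bash
python3 st.py
```

```text
t 18.4 S [0.0004 0.1358] z 0.1389 toolyaw-rel -0.02 zax [ 0.001  0.    -1.   ] open 0.581 F [-0.8 -0.4 -1.2] gf 42.5
```

Request:
jog_arm:
  moves: [-0.4, 0.99, 0, 0, 0, 0, 0.5, -0.4, 0.99, 0, 0, 0, 0, 0.5, -0.4, 0.99, 0, 0, 0, 0, 0.5, -0.4, 0.99, 0, 0, 0, 0, 0.5, -0.4, 0.99, 0, 0, 0, 0, 0.5, -0.4, 0.99, 0, 0, 0, 0, 0.5, -0.4, 0.99, 0, 0, 0, 0, 0.5, -0.4, 0.99, 0, 0, 0, 0, 0.5]

```text
t: 19.07
eef_pos: [0.5226, -0.0082, 0.1383]
tool_rot: [-0.0, 0.999, 0.032, 0.001]
contact_force: [0.5, 0.4, 0.2]
gripper_width: 0.586
grasp_force: 42.5
```

Request:
jog_arm:
  moves: [-0.4, 0.99, 0, 0, 0, 0, 0.5, -0.4, 0.99, 0, 0, 0, 0, 0.5, -0.4, 0.99, 0, 0, 0, 0, 0.5, -0.4, 0.99, 0, 0, 0, 0, 0.5, -0.4, 0.99, 0, 0, 0, 0, 0.5, -0.4, 0.99, 0, 0, 0, 0, 0.5, -0.4, 0.99, 0, 0, 0, 0, 0.5, -0.4, 0.99, 0, 0, 0, 0, 0.5]

```text
t: 19.73
eef_pos: [0.469, -0.1705, 0.1383]
tool_rot: [0.0, 0.999, 0.032, 0.001]
contact_force: [1.1, -0.2, -0.4]
gripper_width: 0.587
grasp_force: 42.5
```

Request:
jog_arm:
  moves: [-0.4, 0.99, 0, 0, 0, 0, 0.5, -0.4, 0.99, 0, 0, 0, 0, 0.5, -0.4, 0.99, 0, 0, 0, 0, 0.5, -0.4, 0.99, 0, 0, 0, 0, 0.5, -0.4, 0.99, 0, 0, 0, 0, 0.5, -0.4, 0.99, 0, 0, 0, 0, 0.5, 0, 0, 0.9, 0, 0, 0, 0.5, 0, 0, 0.9, 0, 0, 0, 0.5]

```text
t: 20.4
eef_pos: [0.4295, -0.2936, 0.1028]
tool_rot: [0.001, 1.0, 0.031, 0.002]
contact_force: [-0.5, 0.6, -1.6]
gripper_width: 0.584
grasp_force: 42.5
```

Request:
jog_arm:
  moves: [0, 0, 1, 0, 0, 0, 0.5, 0, 0, 1, 0, 0, 0, 0.5, 0, 0, 1, 0, 0, 0, 0.5, 0, 0, 0.8, 0, 0, 0, 0.5, 0, 0, 0, 0, 0, 0, 0.8, 0, 0, 0, 0, 0, 0, 0.8, 0, 0, 0, 0, 0, 0, 0.8, 0, 0, 0, 0, 0, 0, 0.8]

```text
t: 21.07
eef_pos: [0.43, -0.2917, 0.0268]
tool_rot: [0.001, 0.999, 0.032, 0.001]
contact_force: [0.6, -0.9, -0.3]
gripper_width: 0.8
grasp_force: 0.0
```

```bash
python3 st.py; python3 meas.py | grep bat
```

```text
t 21.07 S [-0.1749 -0.3005] z 0.0268 toolyaw-rel -0.03 zax [ 0.002 -0.001 -1.   ] open 0.8 F [ 0.6 -0.9 -0.3] gf 0.0
bat [190.  236.9] [[0.421 0.279 0.027]] yaw 6.8
bat [147.5 234. ] [[0.425 0.403 0.027]] yaw 9.0
bat [154.3 182. ] [[0.582 0.397 0.027]] yaw -16.1
```

Request:
jog_arm:
  moves: [0, 0, -1, 0, 0, 0, 0.8, 0, 0, -1, 0, 0, 0, 0.8, 0, 0, -1, 0, 0, 0, 0.8, 0, 0, -1, 0, 0, 0, 0.9, 0, 0, -1, 0, 0, 0, 0.95, 0, 0, -1, 0, 0, 0, 0.95, 0.5, -0.98, 0, 0, 0, 0, 0.95, 0.5, -0.98, 0, 0, 0, 0, 0.95]

```text
t: 21.78
eef_pos: [0.4472, -0.2521, 0.1479]
tool_rot: [0.001, 1.0, 0.031, 0.002]
contact_force: [0.3, -0.7, -0.3]
gripper_width: 0.953
grasp_force: 0.0
```

Request:
jog_arm:
  moves: [0.5, -0.98, 0, 0, 0, 0, 0.95, 0.5, -0.98, 0, 0, 0, 0, 0.95, 0.5, -0.98, 0, 0, 0, 0, 0.95, 0.5, -0.98, 0, 0, 0, 0, 0.95, 0.5, -0.98, 0, 0, 0, 0, 0.95, 0.5, -0.98, 0, 0, 0, 0, 0.95, 0, -0.98, 0, 0, 0, 0, 0.95, 0, -0.98, 0, 0, 0, 0, 0.95]

```text
t: 22.45
eef_pos: [0.4969, -0.0893, 0.1464]
tool_rot: [0.0, 0.999, 0.032, 0.001]
contact_force: [0.2, -0.3, 0.1]
gripper_width: 0.951
grasp_force: 0.0
```

Request:
jog_arm:
  moves: [0, -0.98, 0, 0, 0, 0, 0.95, 0, -0.98, 0, 0, 0, 0, 0.95, 0, -0.98, 0, 0, 0, 0, 0.95, 0, -0.98, 0, 0, 0, 0, 0.95, 0, -0.98, 0, 0, 0, 0, 0.95, 0, -0.98, 0, 0, 0, 0, 0.95, 0, -0.98, 0, 0, 0, 0, 0.95, 0, -0.98, 0, 0, 0, 0, 0.95]

```text
t: 23.12
eef_pos: [0.4862, 0.067, 0.1464]
tool_rot: [-0.0, 0.999, 0.032, 0.001]
contact_force: [0.9, 0.3, -0.5]
gripper_width: 0.95
grasp_force: 0.0
```

Request:
jog_arm:
  moves: [0, -0.98, 0, 0, 0, 0, 0.95, 0, -0.98, 0, 0, 0, 0, 0.95, 0, -0.98, 0, 0, 0, 0, 0.95, -0.33, -0.98, 0, 0, 0, 0, 0.95, -0.33, -0.98, 0, 0, 0, 0, 0.95, -0.33, -0.98, 0, 0, 0, 0, 0.95, -0.33, -0.98, 0, 0, 0, 0, 0.95, -0.33, -0.98, 0, 0, 0, 0, 0.95]

```text
t: 23.78
eef_pos: [0.4428, 0.2214, 0.1464]
tool_rot: [-0.0, 0.999, 0.032, 0.001]
contact_force: [0.8, -0.3, 0.0]
gripper_width: 0.949
grasp_force: 0.0
```

Request:
jog_arm:
  moves: [-0.33, -0.98, 0, 0, 0, 0, 0.95, -0.33, -0.98, 0, 0, 0, 0, 0.95, -0.33, -0.98, 0, 0, 0, 0, 0.95, 0, 0, 0.9, 0, 0, 0, 0.95, 0, 0, 0.9, 0, 0, 0, 0.95, 0, 0, 0.9, 0, 0, 0, 0.95, 0, 0, 0.9, 0, 0, 0, 0.95, 0, 0, 0, 0, 0, 0, 0.95]

```text
t: 24.45
eef_pos: [0.418, 0.2767, 0.0715]
tool_rot: [0.001, 0.999, 0.032, -0.001]
contact_force: [-0.6, 0.2, 0.1]
gripper_width: 0.949
grasp_force: 0.0
```

```bash
python3 st.py; python3 - <<'E'
from h import *
s=Cam("side"); cv2.imwrite("pics/s4.png",cv2.resize(s.im[150:340,190:350],None,fx=3.1,fy=3.1,interpolation=cv2.INTER_CUBIC))
E
```

```text
t 24.45 S [-0.15    0.2675] z 0.0715 toolyaw-rel -0.01 zax [-0.003 -0.003 -1.   ] open 0.949 F [-0.6  0.2  0.1] gf 0.0
```

View pics/s4.png

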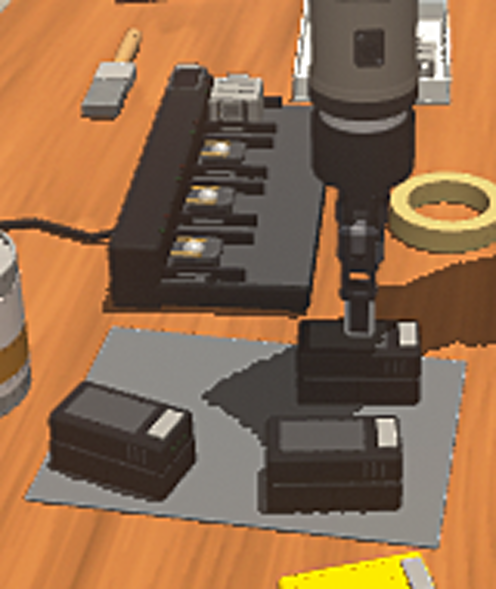

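Request:
jog_arm:
  moves: [0.1, -0.1, 0.85, 0, 0, 0, 0.95, 0, 0, 0.85, 0, 0, 0, 0.95, 0, 0, 0.8, 0, 0, 0, 0.95, 0, 0, 0, 0, 0, 0, 0.7, 0, 0, 0, 0, 0, 0, 0.5, 0, 0, 0, 0, 0, 0, 0.4, 0, 0, 0, 0, 0, 0, 0.4, 0, 0, 0, 0, 0, 0, 0.4]
  grip_force: 70

```text
t: 25.17
eef_pos: [0.4222, 0.2804, 0.0253]
tool_rot: [-0.0, 0.999, 0.032, 0.001]
contact_force: [-1.0, -1.3, 7.8]
gripper_width: 0.573
grasp_force: 72.3
```

Request:
jog_arm:
  moves: [0, 0, 0, 0, 0, 0, 0.4, 0, 0, 0, 0, 0, 0, 0.4, 0, 0, 0, 0, 0, 0, 0.4, 0, 0, 0, 0, 0, 0, 0.4, 0, 0, -0.3, 0, 0, 0, 0.4, 0, 0, -0.3, 0, 0, 0, 0.4, 0, 0, -0.3, 0, 0, 0, 0.4, 0, 0, -0.3, 0, 0, 0, 0.4]

```text
t: 25.83
eef_pos: [0.4213, 0.2801, 0.0483]
tool_rot: [-0.0, 0.999, 0.032, 0.0]
contact_force: [-0.2, 0.2, -3.5]
gripper_width: 0.573
grasp_force: 72.1
```

```bash
python3 st.py
```

```text
t 25.83 S [-0.1464  0.2706] z 0.0483 toolyaw-rel -0.03 zax [ 0.  0. -1.] open 0.573 F [-0.2  0.2 -3.5] gf 72.1
```

Request:
jog_arm:
  moves: [0, 0, -1, 0, 0, 0, 0.4, 0, 0, -1, 0, 0, 0, 0.4, 0, 0, -1, 0, 0, 0, 0.4, 0, 0, -1, 0, 0, 0, 0.4, 0.19, 0.99, 0, 0, 0, 0, 0.4, 0.19, 0.99, 0, 0, 0, 0, 0.4, 0.19, 0.99, 0, 0, 0, 0, 0.4, 0.19, 0.99, 0, 0, 0, 0, 0.4]

```text
t: 26.5
eef_pos: [0.4415, 0.2011, 0.128]
tool_rot: [-0.0, 0.999, 0.033, 0.0]
contact_force: [0.5, 0.4, -3.3]
gripper_width: 0.575
grasp_force: 72.4
```

Request:
jog_arm:
  moves: [0.19, 0.99, 0, 0, 0, 0, 0.4, 0.19, 0.99, 0, 0, 0, 0, 0.4, 0.19, 0.99, 0, 0, 0, 0, 0.4, 0.19, 0.99, 0, 0, 0, 0, 0.4, 0.19, 0.99, 0, 0, 0, 0, 0.4, 0.19, 0.99, 0, 0, 0, 0, 0.4, 0.19, 0.99, 0, 0, 0, 0, 0.4, 0.19, 0.99, 0, 0, 0, 0, 0.4]

```text
t: 27.17
eef_pos: [0.4821, 0.0449, 0.1278]
tool_rot: [-0.0, 0.999, 0.032, 0.0]
contact_force: [0.1, -1.0, -3.7]
gripper_width: 0.577
grasp_force: 72.4
```

Request:
jog_arm:
  moves: [0.19, 0.99, 0, 0, 0, 0, 0.4, 0.19, 0.99, 0, 0, 0, 0, 0.4, 0.19, 0.99, 0, 0, 0, 0, 0.4, 0.19, 0.99, 0, 0, 0, 0, 0.4, 0, 0, 0.8, 0, 0, 0, 0.4, 0, 0, 0.8, 0, 0, 0, 0.4, 0, 0, 0.8, 0, 0, 0, 0.4, 0, 0, 0.6, 0, 0, 0, 0.4]

```text
t: 27.83
eef_pos: [0.5019, -0.0324, 0.0667]
tool_rot: [-0.0, 0.999, 0.032, -0.0]
contact_force: [-0.7, 0.2, -4.7]
gripper_width: 0.575
grasp_force: 72.3
```

Request:
jog_arm:
  moves: [0, 0, 0, 0, 0, 0, 0.4, 0, 0, 0, 0, 0, 0, 0.4, 0, 0, 0, 0, 0, 0, 0.4, 0, 0, 0, 0, 0, 0, 0.4, 0, 0, 0, 0, 0, 0, 0.4, 0, 0, 0, 0, 0, 0, 0.4, 0, 0, 0, 0, 0, 0, 0.4, 0, 0, 0, 0, 0, 0, 0.4]

```text
t: 28.5
eef_pos: [0.5025, -0.0323, 0.0675]
tool_rot: [0.0, 0.999, 0.032, 0.0]
contact_force: [-0.3, -0.3, -3.5]
gripper_width: 0.579
grasp_force: 72.2
```

```bash
python3 st.py; python3 - <<'E'
from h import *
s=Cam("side"); cv2.imwrite("pics/s5.png",cv2.resize(s.im[150:340,190:350],None,fx=3.1,fy=3.1,interpolation=cv2.INTER_CUBIC))
E
```

```text
t 28.5 S [-0.0857 -0.0463] z 0.0675 toolyaw-rel -0.02 zax [ 0. -0. -1.] open 0.579 F [-0.3 -0.3 -3.5] gf 72.2
```

View pics/s5.png

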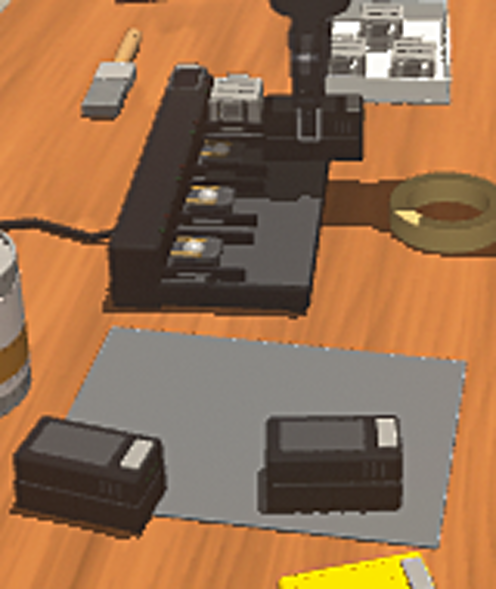

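Request:
jog_arm:
  moves: [0, 0, 0.3, 0, 0, 0, 0.4, 0, 0, 0.2, 0, 0, 0, 0.4, 0, 0, 0.1, 0, 0, 0, 0.4, 0, 0, 0.1, 0, 0, 0, 0.4, 0, 0, 0.05, 0, 0, 0, 0.4, 0, 0, 0, 0, 0, 0, 0.4, 0, 0, 0, 0, 0, 0, 0.4, 0, 0, 0, 0, 0, 0, 0.4]

```text
t: 29.22
eef_pos: [0.502, -0.0322, 0.0523]
tool_rot: [0.0, 0.999, 0.032, -0.0]
contact_force: [-2.8, 0.0, 0.0]
gripper_width: 0.579
grasp_force: 72.8
```

```bash
python3 st.py
```

```text
t 29.22 S [-0.0862 -0.0462] z 0.0523 toolyaw-rel -0.02 zax [-0.001 -0.    -1.   ] open 0.579 F [-2.7  0.2  0. ] gf 72.8
```

Request:
jog_arm:
  moves: [0.25, 0, 0, 0, 0, 0, 0.4, 0.25, 0, 0, 0, 0, 0, 0.4, 0.25, 0, 0, 0, 0, 0, 0.4, 0.25, 0, 0, 0, 0, 0, 0.4, 0.25, 0, 0, 0, 0, 0, 0.4, 0.25, 0, 0, 0, 0, 0, 0.4, 0.25, 0, 0, 0, 0, 0, 0.4, 0.25, 0, 0, 0, 0, 0, 0.4]

```text
t: 29.88
eef_pos: [0.5427, -0.0297, 0.0523]
tool_rot: [0.0, 0.999, 0.032, -0.0]
contact_force: [-3.6, -0.6, 2.2]
gripper_width: 0.573
grasp_force: 72.9
```

```bash
python3 st.py
```

```text
t 29.88 S [-0.0455 -0.0464] z 0.0523 toolyaw-rel -0.03 zax [-0. -0. -1.] open 0.573 F [-3.6 -0.4  2.2] gf 72.9
```

Sliding freely; push on to the stop.

Request:
jog_arm:
  moves: [0.2, 0, 0, 0, 0, 0, 0.4, 0.2, 0, 0, 0, 0, 0, 0.4, 0.2, 0, 0, 0, 0, 0, 0.4, 0.2, 0, 0, 0, 0, 0, 0.4, 0.15, 0, 0, 0, 0, 0, 0.4, 0.15, 0, 0, 0, 0, 0, 0.4, 0.1, 0, 0, 0, 0, 0, 0.4, 0, 0, 0, 0, 0, 0, 0.4]

```text
t: 30.55
eef_pos: [0.5658, -0.028, 0.0523]
tool_rot: [-0.0, 0.999, 0.032, -0.001]
contact_force: [-4.9, -0.3, 6.2]
gripper_width: 0.577
grasp_force: 73.0
```

```bash
python3 st.py
```

```text
t 30.55 S [-0.0222 -0.0461] z 0.0523 toolyaw-rel -0.04 zax [-0.002  0.    -1.   ] open 0.577 F [-4.9 -0.   6.2] gf 73.0
```

Request:
jog_arm:
  moves: [0.08, 0, 0, 0, 0, 0, 0.4, 0.08, 0, 0, 0, 0, 0, 0.4, 0.08, 0, 0, 0, 0, 0, 0.4, 0, 0, 0, 0, 0, 0, 0.4, 0, 0, 0, 0, 0, 0, 0.4, 0, 0, 0, 0, 0, 0, 0.4, 0, 0, 0, 0, 0, 0, 0.4, 0, 0, 0, 0, 0, 0, 0.4]

```text
t: 31.22
eef_pos: [0.5658, -0.0279, 0.0523]
tool_rot: [0.0, 0.999, 0.032, -0.005]
contact_force: [-19.0, -0.3, 21.4]
gripper_width: 0.574
grasp_force: 74.9
```

```bash
python3 st.py
```

```text
t 31.22 S [-0.0223 -0.0461] z 0.0523 toolyaw-rel -0.05 zax [-0.011 -0.001 -1.   ] open 0.574 F [-18.9   1.   21.4] gf 74.9
```

Request:
jog_arm:
  moves: [0, 0, 0, 0, 0, 0, 0.75, 0, 0, 0, 0, 0, 0, 0.8, 0, 0, 0, 0, 0, 0, 0.85, 0, 0, -0.5, 0, 0, 0, 0.85, 0, 0, -1, 0, 0, 0, 0.85, 0, 0, -1, 0, 0, 0, 0.85, 0, 0, -1, 0, 0, 0, 0.85, 0, 0, -0.5, 0, 0, 0, 0.9]

```text
t: 31.88
eef_pos: [0.5729, -0.0277, 0.1353]
tool_rot: [-0.0, 0.999, 0.032, 0.002]
contact_force: [0.5, -0.7, 0.5]
gripper_width: 0.9
grasp_force: 0.0
```

```bash
python3 st.py; python3 meas.py | grep bat;  python3 - <<'E'
from h import *
s=Cam("side"); a=cv2.resize(s.im[150:340,190:350],None,fx=3,fy=3,interpolation=cv2.INTER_CUBIC)
cv2.imwrite("pics/s6.png",a)
E
```

```text
t 31.88 S [-0.0151 -0.0464] z 0.1353 toolyaw-rel -0.03 zax [ 0.004  0.    -1.   ] open 0.9 F [ 0.4 -0.7  0.5] gf 0.0
bat [147.5 234. ] [[0.425 0.403 0.027]] yaw 8.7
bat [141.4 177.4] [[0.595 0.437 0.027]] yaw -9.5
```

View pics/s6.png

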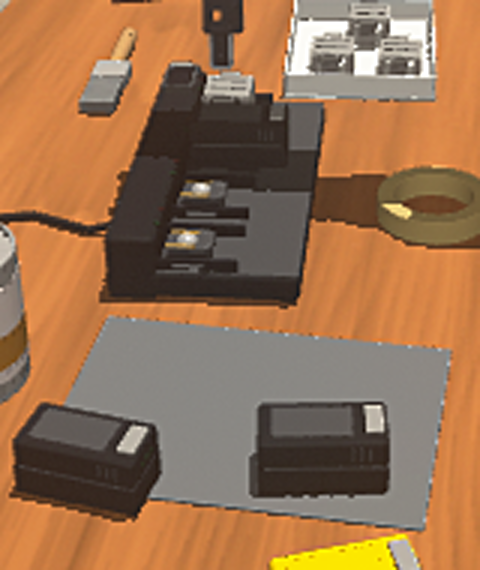

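Request:
jog_arm:
  moves: [-0.27, -1, 0, 0, 0, 0, 0.95, -0.27, -1, 0, 0, 0, 0, 0.95, -0.27, -1, 0, 0, 0, 0, 0.95, -0.27, -1, 0, 0, 0, 0, 0.95, -0.27, -1, 0, 0, 0, 0, 0.95, -0.27, -1, 0, 0, 0, 0, 0.95, -0.27, -1, 0, 0, 0, 0, 0.95, -0.27, -1, 0, 0, 0, 0, 0.95]

```text
t: 32.65
eef_pos: [0.5165, 0.1298, 0.1311]
tool_rot: [0.0, 0.999, 0.032, -0.001]
contact_force: [0.3, 0.0, 0.6]
gripper_width: 0.948
grasp_force: 0.0
```

Request:
jog_arm:
  moves: [-0.27, -1, 0, 0, 0, 0, 0.95, -0.27, -1, 0, 0, 0, 0, 0.95, -0.27, -1, 0, 0, 0, 0, 0.95, -0.27, -1, 0, 0, 0, 0, 0.95, -0.27, -1, 0, 0, 0, 0, 0.95, -0.27, -1, 0, 0, 0, 0, 0.95, -0.27, -1, 0, 0, 0, 0, 0.95, -0.27, -1, 0, 0, 0, 0, 0.95]

```text
t: 33.32
eef_pos: [0.4632, 0.2865, 0.1311]
tool_rot: [0.0, 0.999, 0.032, -0.001]
contact_force: [0.8, -0.4, -0.8]
gripper_width: 0.949
grasp_force: 0.0
```

Request:
jog_arm:
  moves: [-0.27, -1, 0, 0, 0, 0, 0.95, -0.27, -1, 0, 0, 0, 0, 0.95, -0.27, -1, 0, 0, 0, 0, 0.95, -0.27, -1, 0, 0, 0, 0, 0.95, -0.27, -1, 0, 0, 0, 0, 0.95, -0.27, -1, 0, 0, 0, 0, 0.95, 0, 0, 0.8, 0, 0, 0, 0.95, 0, 0, 0.8, 0, 0, 0, 0.95]

```text
t: 33.98
eef_pos: [0.4231, 0.4058, 0.0995]
tool_rot: [-0.001, 0.999, 0.034, 0.0]
contact_force: [0.8, -0.9, 0.6]
gripper_width: 0.951
grasp_force: 0.0
```

Request:
jog_arm:
  moves: [0, 0, 0.8, 0, 0, 0, 0.95, 0, 0, 0, 0, 0, 0, 0.95, 0, 0, 0, 0, 0, 0, 0.95, 0, 0, 0, 0, 0, 0, 0.95, 0, 0, 0, 0, 0, 0, 0.95, 0, 0, 0, 0, 0, 0, 0.95, 0, 0, 0, 0, 0, 0, 0.95, 0, 0, 0, 0, 0, 0, 0.95]

```text
t: 34.65
eef_pos: [0.4243, 0.4038, 0.0849]
tool_rot: [-0.0, 0.999, 0.032, 0.0]
contact_force: [0.4, -0.0, -0.2]
gripper_width: 0.95
grasp_force: 0.0
```

```bash
python3 st.py
```

```text
t 34.65 S [-0.1354  0.3939] z 0.0849 toolyaw-rel -0.03 zax [ 0.001  0.001 -1.   ] open 0.95 F [ 0.4 -0.  -0.2] gf 0.0
```

Request:
jog_arm:
  moves: [0, 0, 0.8, 0, 0, 0, 0.95, 0, 0, 0.8, 0, 0, 0, 0.95, 0, 0, 0.8, 0, 0, 0, 0.95, 0, 0, 0.75, 0, 0, 0, 0.95, 0, 0, 0, 0, 0, 0, 0.7, 0, 0, 0, 0, 0, 0, 0.5, 0, 0, 0, 0, 0, 0, 0.4, 0, 0, 0, 0, 0, 0, 0.4]

```text
t: 35.32
eef_pos: [0.4246, 0.4042, 0.0224]
tool_rot: [-0.001, 0.999, 0.032, 0.001]
contact_force: [1.5, -1.0, -0.8]
gripper_width: 0.588
grasp_force: 70.8
```

Request:
jog_arm:
  moves: [0, 0, 0, 0, 0, 0, 0.4, 0, 0, 0, 0, 0, 0, 0.4, 0, 0, 0, 0, 0, 0, 0.4, 0, 0, 0, 0, 0, 0, 0.4, 0, 0, 0, 0, 0, 0, 0.4, 0, 0, 0, 0, 0, 0, 0.4, 0, 0, 0, 0, 0, 0, 0.4, 0, 0, 0, 0, 0, 0, 0.4]

```text
t: 35.98
eef_pos: [0.4246, 0.4042, 0.0223]
tool_rot: [-0.001, 0.999, 0.032, 0.001]
contact_force: [-0.3, -0.1, 6.6]
gripper_width: 0.587
grasp_force: 71.6
```

```bash
python3 st.py
```

```text
t 35.98 S [-0.1351  0.3943] z 0.0223 toolyaw-rel -0.03 zax [ 0.001  0.001 -1.   ] open 0.587 F [-0.4 -0.1  6.6] gf 71.6
```

Request:
jog_arm:
  moves: [0, 0, 0, 0, 0, 0, 0.7, 0, 0, 0, 0, 0, 0, 0.8, 0, 0, 0, 0, 0, -0.9, 0.8, 0, 0, 0, 0, 0, 0, 0.5, 0, 0, 0, 0, 0, 0, 0.4, 0, 0, 0, 0, 0, 0, 0.4, 0, 0, 0, 0, 0, 0, 0.4, 0, 0, 0, 0, 0, 0, 0.4]

```text
t: 36.65
eef_pos: [0.4241, 0.4037, 0.0215]
tool_rot: [-0.0, 0.998, 0.063, 0.0]
contact_force: [-0.2, -0.8, 5.5]
gripper_width: 0.572
grasp_force: 73.0
```

```bash
python3 st.py; python3 - <<'E'
from h import *
s=Cam("side"); a=cv2.resize(s.im[220:340,190:350],None,fx=4,fy=4,interpolation=cv2.INTER_CUBIC)
cv2.imwrite("pics/s7.png",a)
E
```

```text
t 36.65 S [-0.1356  0.3939] z 0.0215 toolyaw-rel 3.51 zax [ 0.  0. -1.] open 0.572 F [-0.2 -0.8  5.5] gf 73.0
```

View pics/s7.png

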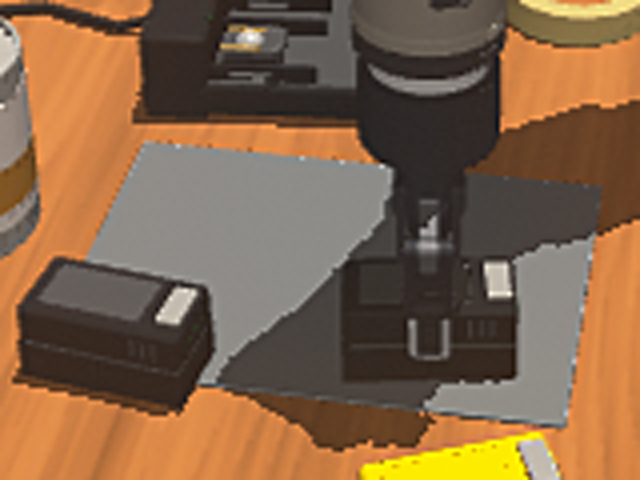

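Request:
jog_arm:
  moves: [0, 0, -0.4, 0, 0, 0, 0.4, 0, 0, -0.8, 0, 0, 0, 0.4, 0, 0, -1, 0, 0, 0, 0.4, 0, 0, -1, 0, 0, 0.45, 0.4, 0, 0, -1, 0, 0, 0.44, 0.4, 0, 0, -1, 0, 0, 0, 0.4, 0.14, 0.97, 0, 0, 0, 0, 0.4, 0.14, 0.97, 0, 0, 0, 0, 0.4]

```text
t: 37.37
eef_pos: [0.4318, 0.3665, 0.1265]
tool_rot: [-0.001, 0.999, 0.034, 0.001]
contact_force: [1.4, -1.3, -4.2]
gripper_width: 0.575
grasp_force: 73.1
```

Request:
jog_arm:
  moves: [0.14, 0.97, 0, 0, 0, 0, 0.4, 0.14, 0.97, 0, 0, 0, 0, 0.4, 0.14, 0.97, 0, 0, 0, 0, 0.4, 0.14, 0.97, 0, 0, 0, 0, 0.4, 0.14, 0.97, 0, 0, 0, 0, 0.4, 0.14, 0.97, 0, 0, 0, 0, 0.4, 0.14, 0.97, 0, 0, 0, 0, 0.4, 0.14, 0.97, 0, 0, 0, 0, 0.4]

```text
t: 38.03
eef_pos: [0.464, 0.2104, 0.1249]
tool_rot: [0.0, 0.999, 0.033, -0.001]
contact_force: [-0.1, 0.4, -4.1]
gripper_width: 0.571
grasp_force: 73.1
```

Request:
jog_arm:
  moves: [0.14, 0.97, 0, 0, 0, 0, 0.4, 0.14, 0.97, 0, 0, 0, 0, 0.4, 0.14, 0.97, 0, 0, 0, 0, 0.4, 0.14, 0.97, 0, 0, 0, 0, 0.4, 0.14, 0.97, 0, 0, 0, 0, 0.4, 0.14, 0.97, 0, 0, 0, 0, 0.4, 0.14, 0.97, 0, 0, 0, 0, 0.4, 0.14, 0.96, 0, 0, 0, 0, 0.4]

```text
t: 38.7
eef_pos: [0.4964, 0.0575, 0.1249]
tool_rot: [0.0, 0.999, 0.033, -0.001]
contact_force: [0.5, -0.2, -3.6]
gripper_width: 0.577
grasp_force: 73.1
```

Request:
jog_arm:
  moves: [0, 0, 0.8, 0, 0, 0, 0.4, 0, 0, 0.8, 0, 0, 0, 0.4, 0, 0, 0.8, 0, 0, 0, 0.4, 0, 0, 0.6, 0, 0, 0, 0.4, 0, 0, 0, 0, 0, 0, 0.4, 0, 0, 0, 0, 0, 0, 0.4, 0, 0, 0, 0, 0, 0, 0.4, 0, 0, 0, 0, 0, 0, 0.4]

```text
t: 39.37
eef_pos: [0.4977, 0.0588, 0.0661]
tool_rot: [-0.0, 0.999, 0.033, 0.001]
contact_force: [-0.2, -0.3, -2.4]
gripper_width: 0.574
grasp_force: 73.0
```

```bash
python3 st.py
```

```text
t 39.37 S [-0.0846  0.0449] z 0.0661 toolyaw-rel 0.01 zax [ 0.001  0.    -1.   ] open 0.574 F [-0.3 -0.2 -2.4] gf 73.0
```

Request:
jog_arm:
  moves: [0, 0, 0.3, 0, 0, 0, 0.4, 0, 0, 0.2, 0, 0, 0, 0.4, 0, 0, 0.15, 0, 0, 0, 0.4, 0, 0, 0.1, 0, 0, 0, 0.4, 0, 0, 0.1, 0, 0, 0, 0.4, 0, 0, 0, 0, 0, 0, 0.4, 0, 0, 0, 0, 0, 0, 0.4, 0, 0, 0, 0, 0, 0, 0.4]

```text
t: 40.03
eef_pos: [0.497, 0.0586, 0.0485]
tool_rot: [0.0, 0.999, 0.033, -0.0]
contact_force: [-2.9, -0.8, 3.1]
gripper_width: 0.575
grasp_force: 73.9
```

```bash
python3 st.py
```

```text
t 40.03 S [-0.0853  0.0447] z 0.0485 toolyaw-rel 0.01 zax [-0. -0. -1.] open 0.575 F [-2.9 -0.6  3.1] gf 73.9
```

Request:
jog_arm:
  moves: [0.25, 0, 0, 0, 0, 0, 0.4, 0.25, 0, 0, 0, 0, 0, 0.4, 0.25, 0, 0, 0, 0, 0, 0.4, 0.25, 0, 0, 0, 0, 0, 0.4, 0.25, 0, 0, 0, 0, 0, 0.4, 0.25, 0, 0, 0, 0, 0, 0.4, 0.25, 0, 0, 0, 0, 0, 0.4, 0.25, 0, 0, 0, 0, 0, 0.4]

```text
t: 40.7
eef_pos: [0.536, 0.0612, 0.0485]
tool_rot: [0.0, 0.999, 0.033, -0.001]
contact_force: [-6.7, 0.1, 8.9]
gripper_width: 0.575
grasp_force: 74.5
```

```bash
python3 st.py
```

```text
t 40.7 S [-0.0462  0.0448] z 0.0485 toolyaw-rel 0.03 zax [-0.002 -0.    -1.   ] open 0.575 F [-6.6  0.5  8.9] gf 74.5
```

Request:
jog_arm:
  moves: [0.2, 0, 0, 0, 0, 0, 0.4, 0.2, 0, 0, 0, 0, 0, 0.4, 0.2, 0, 0, 0, 0, 0, 0.4, 0.2, 0, 0, 0, 0, 0, 0.4, 0.15, 0, 0, 0, 0, 0, 0.4, 0.15, 0, 0, 0, 0, 0, 0.4, 0.05, 0, 0, 0, 0, 0, 0.4, 0, 0, 0, 0, 0, 0, 0.4]

```text
t: 41.37
eef_pos: [0.5585, 0.0628, 0.0486]
tool_rot: [0.0, 0.999, 0.033, -0.002]
contact_force: [-9.1, 0.4, 11.0]
gripper_width: 0.575
grasp_force: 75.0
```

```bash
python3 st.py
```

```text
t 41.37 S [-0.0237  0.0449] z 0.0486 toolyaw-rel 0.01 zax [-0.003 -0.    -1.   ] open 0.575 F [-9.  1. 11.] gf 75.0
```

Request:
jog_arm:
  moves: [0.1, 0, 0, 0, 0, 0, 0.4, 0.1, 0, 0, 0, 0, 0, 0.4, 0.1, 0, 0, 0, 0, 0, 0.4, 0, 0, 0, 0, 0, 0, 0.4, 0, 0, 0, 0, 0, 0, 0.4, 0, 0, 0, 0, 0, 0, 0.4, 0, 0, 0, 0, 0, 0, 0.4, 0, 0, 0, 0, 0, 0, 0.4]

```text
t: 42.03
eef_pos: [0.5584, 0.0628, 0.0485]
tool_rot: [0.001, 0.999, 0.033, -0.007]
contact_force: [-27.6, -2.0, 31.6]
gripper_width: 0.575
grasp_force: 77.2
```

```bash
python3 st.py
```

```text
t 42.03 S [-0.0237  0.0449] z 0.0485 toolyaw-rel 0.01 zax [-0.015 -0.002 -1.   ] open 0.575 F [-27.7  -0.2  31.6] gf 77.2
```

Request:
jog_arm:
  moves: [-0.2, 0, 0, 0, 0, 0, 0.75, 0, 0, 0, 0, 0, 0, 0.8, 0, 0, 0, 0, 0, 0, 0.85, 0, 0, -0.5, 0, 0, 0, 0.85, 0, 0, -1, 0, 0, 0, 0.85, 0, 0, -1, 0, 0, 0, 0.85, 0, 0, -1, 0, 0, 0, 0.85, 0, 0, -0.5, 0, 0, 0, 0.9]

```text
t: 42.7
eef_pos: [0.564, 0.0631, 0.1313]
tool_rot: [-0.0, 0.999, 0.032, 0.002]
contact_force: [-0.3, 1.2, -0.1]
gripper_width: 0.903
grasp_force: 0.0
```

```bash
python3 st.py; python3 meas.py | grep bat; python3 - <<'E'
from st import *
c=Cam("top"); hsv=cv2.cvtColor(c.im,cv2.COLOR_BGR2HSV)
b=((hsv[:,:,1]<50)&(hsv[:,:,2]>150)).astype(np.uint8); b[:,:115]=0;b[:,180:]=0;b[:155]=0;b[215:]=0
n,_,s,ce=cv2.connectedComponentsWithStats(b)
for i in range(1,n): print(s[i],ce[i],c.plane(ce[i],.05).round(4))
cv2.imwrite("pics/t8.png",cv2.resize(c.im[150:220,110:350],None,fx=3.3,fy=3.3,interpolation=cv2.INTER_CUBIC))
E
```

```text
t 42.7 S [-0.0181  0.0449] z 0.1313 toolyaw-rel -0.01 zax [ 0.004  0.001 -1.   ] open 0.903 F [-0.2  1.2 -0.1] gf 0.0
bat [141.4 177.4] [[0.595 0.437 0.027]] yaw -9.5
[132 185   9   5  29] [135.5862069  187.10344828] [[0.5583 0.4449 0.05  ]]
```

View pics/t8.png

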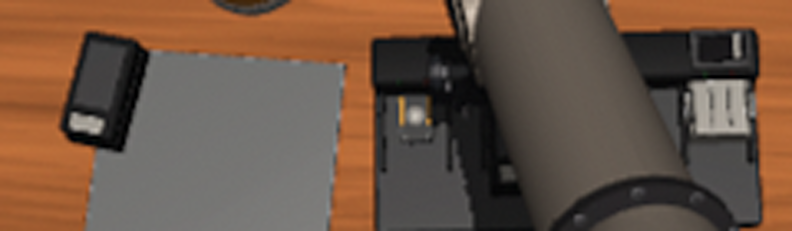

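Request:
jog_arm:
  moves: [0.14, -0.98, 0, 0, 0, 0, 0.95, 0.14, -0.98, 0, 0, 0, 0, 0.95, 0.14, -0.98, 0, 0, 0, 0, 0.95, 0.14, -0.98, 0, 0, 0, 0, 0.95, 0.14, -0.98, 0, 0, 0, 0, 0.95, 0.14, -0.98, 0, 0, 0, 0, 0.95, 0.14, -0.98, 0, 0, 0, 0, 0.95, 0.14, -0.98, 0, 0, 0, 0, 0.95]

```text
t: 43.47
eef_pos: [0.5736, 0.2215, 0.1268]
tool_rot: [0.0, 0.999, 0.033, -0.001]
contact_force: [0.8, -0.1, 0.5]
gripper_width: 0.95
grasp_force: 0.0
```

Request:
jog_arm:
  moves: [0.14, -0.98, 0, 0, 0, 0, 0.95, 0.14, -0.98, 0, 0, 0, 0, 0.95, 0.14, -0.98, 0, 0, 0, 0, 0.95, 0.14, -0.98, 0, 0, 0, 0, 0.95, 0.14, -0.98, 0, 0, 0, 0, 0.95, 0.14, -0.98, 0, 0, 0, 0, 0.95, 0.14, -0.98, 0, 0, 0, 0, 0.95, 0.14, -0.98, 0, 0, 0, 0, 0.95]

```text
t: 44.13
eef_pos: [0.5857, 0.3793, 0.1265]
tool_rot: [0.001, 0.999, 0.033, -0.001]
contact_force: [0.7, 0.4, -0.2]
gripper_width: 0.952
grasp_force: 0.0
```

Request:
jog_arm:
  moves: [0.14, -0.98, 0, 0, 0, 0, 0.95, 0.14, -0.98, 0, 0, 0, 0, 0.95, 0.14, -0.98, 0, 0, 0, 0, 0.95, 0, 0, 0.5, 0, 0, 0.75, 0.95, 0, 0, 0.5, 0, 0, 0.75, 0.95, 0, 0, 0.5, 0, 0, 0.75, 0.95, 0, 0, 0.5, 0, 0, 0.75, 0.95, 0, 0, 0.5, 0, 0, 0.7, 0.95]

```text
t: 44.8
eef_pos: [0.5902, 0.4375, 0.0759]
tool_rot: [0.001, 0.995, -0.098, -0.001]
contact_force: [-0.9, -0.4, -0.2]
gripper_width: 0.953
grasp_force: 0.0
```

```bash
python3 st.py; python3 - <<'E'
from st import *
s=Cam("side")
cv2.imwrite("pics/s9.png",cv2.resize(s.im[200:340,150:350],None,fx=3.5,fy=3.5,interpolation=cv2.INTER_CUBIC))
E
```

```text
t 44.8 S [0.0323 0.4167] z 0.0759 toolyaw-rel -14.93 zax [-0.002 -0.002 -1.   ] open 0.953 F [-1.  -0.3 -0.2] gf 0.0
```

View pics/s9.png

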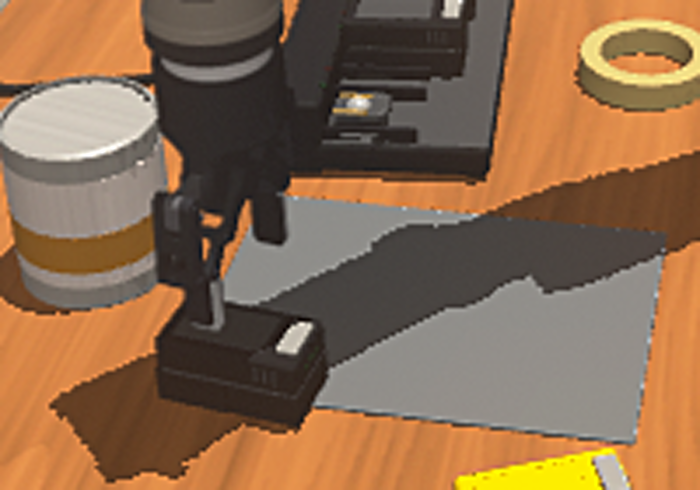

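Request:
jog_arm:
  moves: [0.15, 0, 0.7, 0, 0, 0, 0.95, 0, 0, 0.7, 0, 0, 0, 0.95, 0, 0, 0.7, 0, 0, 0, 0.95, 0, 0, 0.6, 0, 0, 0, 0.95, 0, 0, 0, 0, 0, 0, 0.7, 0, 0, 0, 0, 0, 0, 0.5, 0, 0, 0, 0, 0, 0, 0.4, 0, 0, 0, 0, 0, 0, 0.4]

```text
t: 45.52
eef_pos: [0.5941, 0.4378, 0.0251]
tool_rot: [-0.001, 0.995, -0.096, 0.0]
contact_force: [0.5, -0.3, -3.5]
gripper_width: 0.573
grasp_force: 72.7
```

Request:
jog_arm:
  moves: [0, 0, 0, 0, 0, 0, 0.4, 0, 0, 0, 0, 0, 0, 0.4, 0, 0, 0, 0, 0, 0, 0.4, 0, 0, 0, 0, 0, 0, 0.4, 0, 0, 0, 0, 0, 0, 0.4, 0, 0, 0, 0, 0, 0, 0.4, 0, 0, 0, 0, 0, 0, 0.4, 0, 0, 0, 0, 0, 0, 0.4]

```text
t: 46.18
eef_pos: [0.5939, 0.4375, 0.0247]
tool_rot: [-0.0, 0.995, -0.096, 0.0]
contact_force: [-0.5, -2.0, 2.4]
gripper_width: 0.57
grasp_force: 73.3
```

```bash
python3 st.py
```

```text
t 46.18 S [0.036  0.4165] z 0.0247 toolyaw-rel -14.78 zax [ 0.  0. -1.] open 0.57 F [-0.6 -2.   2.4] gf 73.3
```

Request:
jog_arm:
  moves: [0, 0, -0.4, 0, 0, 0, 0.4, 0, 0, -0.8, 0, 0, 0, 0.4, 0, 0, -1, 0, 0, 0, 0.4, 0, 0, -1, 0, 0, -0.74, 0.4, 0, 0, -1, 0, 0, -0.74, 0.4, 0, 0, -1, 0, 0, -0.74, 0.4, 0, 0, 0, 0, 0, -0.74, 0.4, 0, 0, 0, 0, 0, -0.74, 0.4]

```text
t: 46.85
eef_pos: [0.5948, 0.4381, 0.1317]
tool_rot: [-0.001, 0.999, 0.034, 0.002]
contact_force: [0.1, 0.4, -3.6]
gripper_width: 0.574
grasp_force: 72.9
```

Request:
jog_arm:
  moves: [-0.4, 0.94, 0, 0, 0, 0, 0.4, -0.4, 0.94, 0, 0, 0, 0, 0.4, -0.4, 0.94, 0, 0, 0, 0, 0.4, -0.4, 0.94, 0, 0, 0, 0, 0.4, -0.4, 0.94, 0, 0, 0, 0, 0.4, -0.4, 0.94, 0, 0, 0, 0, 0.4, -0.4, 0.94, 0, 0, 0, 0, 0.4, -0.4, 0.94, 0, 0, 0, 0, 0.4]

```text
t: 47.52
eef_pos: [0.5395, 0.2822, 0.1295]
tool_rot: [-0.0, 0.999, 0.033, 0.0]
contact_force: [0.1, -0.5, -4.4]
gripper_width: 0.574
grasp_force: 73.1
```

Request:
jog_arm:
  moves: [-0.4, 0.94, 0, 0, 0, 0, 0.4, -0.4, 0.94, 0, 0, 0, 0, 0.4, -0.4, 0.94, 0, 0, 0, 0, 0.4, -0.4, 0.94, 0, 0, 0, 0, 0.4, -0.4, 0.94, 0, 0, 0, 0, 0.4, -0.4, 0.94, 0, 0, 0, 0, 0.4, -0.4, 0.9, 0, 0, 0, 0, 0.4, 0, 0, 0, 0, 0, 0, 0.4]

```text
t: 48.18
eef_pos: [0.491, 0.144, 0.129]
tool_rot: [0.002, 1.0, 0.03, -0.001]
contact_force: [-1.3, -1.0, -4.0]
gripper_width: 0.571
grasp_force: 73.2
```

Request:
jog_arm:
  moves: [0, 0, 0.8, 0, 0, 0, 0.4, 0, 0, 0.8, 0, 0, 0, 0.4, 0, 0, 0.8, 0, 0, 0, 0.4, 0, 0, 0.5, 0, 0, 0, 0.4, 0, 0, 0, 0, 0, 0, 0.4, 0, 0, 0, 0, 0, 0, 0.4, 0, 0, 0, 0, 0, 0, 0.4, 0, 0, 0, 0, 0, 0, 0.4]

```text
t: 48.85
eef_pos: [0.4931, 0.1493, 0.0714]
tool_rot: [-0.0, 0.999, 0.033, 0.001]
contact_force: [0.0, 0.3, -3.5]
gripper_width: 0.572
grasp_force: 73.0
```

```bash
python3 st.py; python3 - <<'E'
from st import *
s=Cam("side")
cv2.imwrite("pics/s10.png",cv2.resize(s.im[150:270,200:340],None,fx=4,fy=4,interpolation=cv2.INTER_CUBIC))
E
```

```text
t 48.85 S [-0.0832  0.1355] z 0.0714 toolyaw-rel 0.01 zax [ 0.002  0.001 -1.   ] open 0.572 F [ 0.   0.3 -3.5] gf 73.0
```

View pics/s10.png

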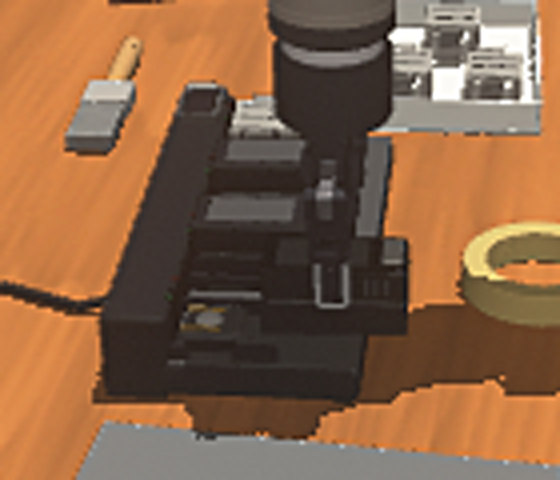

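Request:
jog_arm:
  moves: [0, 0, 0.3, 0, 0, 0, 0.4, 0, 0, 0.3, 0, 0, 0, 0.4, 0, 0, 0.15, 0, 0, 0, 0.4, 0, 0, 0.07, 0, 0, 0, 0.4, 0, 0, 0.05, 0, 0, 0, 0.4, 0, 0, 0, 0, 0, 0, 0.4, 0, 0, 0, 0, 0, 0, 0.4, 0, 0, 0, 0, 0, 0, 0.4]

```text
t: 49.57
eef_pos: [0.4924, 0.149, 0.053]
tool_rot: [-0.0, 0.999, 0.033, 0.0]
contact_force: [0.1, 0.1, -3.3]
gripper_width: 0.568
grasp_force: 73.1
```

```bash
python3 st.py
```

```text
t 49.57 S [-0.084   0.1352] z 0.053 toolyaw-rel 0.01 zax [ 0.  0. -1.] open 0.568 F [ 0.1  0.1 -3.3] gf 73.1
```

Request:
jog_arm:
  moves: [0, 0, 0.04, 0, 0, 0, 0.4, 0, 0, 0.04, 0, 0, 0, 0.4, 0, 0, 0.04, 0, 0, 0, 0.4, 0, 0, 0, 0, 0, 0, 0.4, 0, 0, 0, 0, 0, 0, 0.4, 0, 0, 0, 0, 0, 0, 0.4, 0, 0, 0, 0, 0, 0, 0.4, 0, 0, 0, 0, 0, 0, 0.4]

```text
t: 50.23
eef_pos: [0.4925, 0.149, 0.0516]
tool_rot: [0.0, 0.999, 0.033, 0.0]
contact_force: [-3.1, -1.1, 9.0]
gripper_width: 0.573
grasp_force: 74.6
```

```bash
python3 st.py
```

```text
t 50.23 S [-0.0838  0.1352] z 0.0516 toolyaw-rel 0.01 zax [ 0.001  0.    -1.   ] open 0.573 F [-3.1 -0.9  9. ] gf 74.6
```

On the deck; push.

Request:
jog_arm:
  moves: [0.25, 0, -0.02, 0, 0, 0, 0.4, 0.25, 0, 0, 0, 0, 0, 0.4, 0.25, 0, 0, 0, 0, 0, 0.4, 0.25, 0, 0, 0, 0, 0, 0.4, 0.25, 0, 0, 0, 0, 0, 0.4, 0.25, 0, 0, 0, 0, 0, 0.4, 0.25, 0, 0, 0, 0, 0, 0.4, 0.25, 0, 0, 0, 0, 0, 0.4]

```text
t: 50.9
eef_pos: [0.5309, 0.1517, 0.0516]
tool_rot: [0.0, 0.999, 0.033, -0.001]
contact_force: [-7.8, -0.7, 9.1]
gripper_width: 0.571
grasp_force: 75.0
```

Request:
jog_arm:
  moves: [0.2, 0, 0, 0, 0, 0, 0.4, 0.2, 0, 0, 0, 0, 0, 0.4, 0.2, 0, 0, 0, 0, 0, 0.4, 0.2, 0, 0, 0, 0, 0, 0.4, 0.15, 0, 0, 0, 0, 0, 0.4, 0.1, 0, 0, 0, 0, 0, 0.4, 0, 0, 0, 0, 0, 0, 0.4, 0, 0, 0, 0, 0, 0, 0.4]

```text
t: 51.57
eef_pos: [0.5522, 0.1533, 0.0516]
tool_rot: [0.0, 0.999, 0.033, -0.001]
contact_force: [-6.5, -0.4, 10.3]
gripper_width: 0.574
grasp_force: 74.8
```

```bash
python3 st.py
```

```text
t 51.57 S [-0.024   0.1356] z 0.0516 toolyaw-rel 0.03 zax [-0.002 -0.    -1.   ] open 0.574 F [-6.5  0.1 10.3] gf 74.8
```

Request:
jog_arm:
  moves: [0.1, 0, 0, 0, 0, 0, 0.4, 0.1, 0, 0, 0, 0, 0, 0.4, 0.1, 0, 0, 0, 0, 0, 0.4, 0.1, 0, 0, 0, 0, 0, 0.4, 0, 0, 0, 0, 0, 0, 0.4, 0, 0, 0, 0, 0, 0, 0.4, 0, 0, 0, 0, 0, 0, 0.4, 0, 0, 0, 0, 0, 0, 0.4]

```text
t: 52.23
eef_pos: [0.5522, 0.1533, 0.0516]
tool_rot: [0.002, 0.999, 0.033, -0.008]
contact_force: [-32.2, -3.5, 37.2]
gripper_width: 0.574
grasp_force: 77.7
```

```bash
python3 st.py
```

```text
t 52.23 S [-0.024   0.1357] z 0.0516 toolyaw-rel 0.05 zax [-0.016 -0.004 -1.   ] open 0.574 F [-32.3  -1.4  37.2] gf 77.7
```

Request:
jog_arm:
  moves: [-0.3, 0, 0, 0, 0, 0, 0.75, 0, 0, 0, 0, 0, 0, 0.8, 0, 0, 0, 0, 0, 0, 0.85, 0, 0, -0.5, 0, 0, 0, 0.85, 0, 0, -1, 0, 0, 0, 0.85, 0, 0, -1, 0, 0, 0, 0.85, 0, 0, -1, 0, 0, 0, 0.85, 0, 0, -1, 0, 0, 0, 0.5]

```text
t: 52.9
eef_pos: [0.5561, 0.153, 0.1426]
tool_rot: [-0.0, 0.999, 0.032, 0.001]
contact_force: [1.2, -0.9, -0.0]
gripper_width: 0.728
grasp_force: 0.0
```

Request:
jog_arm:
  moves: [0.23, 0.97, 0, 0, 0, 0, 0.2, 0.23, 0.97, 0, 0, 0, 0, 0, 0.23, 0.97, 0, 0, 0, 0, 0, 0.23, 0.97, 0, 0, 0, 0, 0, 0.23, 0.97, 0, 0, 0, 0, 0, 0.23, 0.97, 0, 0, 0, 0, 0, 0.23, 0.97, 0, 0, 0, 0, 0, 0.23, 0.97, 0, 0, 0, 0, 0]

```text
t: 53.57
eef_pos: [0.6032, -0.0007, 0.1417]
tool_rot: [0.0, 0.999, 0.032, 0.001]
contact_force: [-0.4, 0.5, -0.7]
gripper_width: -0.0
grasp_force: 0.0
```

Request:
jog_arm:
  moves: [0.23, 0.97, 0, 0, 0, 0, 0, 0.23, 0.97, 0, 0, 0, 0, 0, 0.23, 0.97, 0, 0, 0, 0, 0, 0.23, 0.97, 0, 0, 0, 0, 0, 0.23, 0.97, 0, 0, 0, 0, 0, 0.23, 0.97, 0, 0, 0, 0, 0, 0.23, 0.97, 0, 0, 0, 0, 0, 0, 0, 0, 0, 0, 0, 0]

```text
t: 54.23
eef_pos: [0.6442, -0.1392, 0.1417]
tool_rot: [0.002, 1.0, 0.029, 0.001]
contact_force: [-0.5, -1.3, -0.2]
gripper_width: 0.003
grasp_force: 0.0
```

Request:
jog_arm:
  moves: [0, 0, 0, 0, 0, 0, 0, 0, 0, 0, 0, 0, 0, 0, 0, 0, 0, 0, 0, 0, 0, 0, 0, 0, 0, 0, 0, 0, 0, 0, 0, 0, 0, 0, 0, 0, 0, 0, 0, 0, 0, 0, 0, 0, 0, 0, 0, 0, 0, 0, 0, 0, 0, 0, 0, 0]

```text
t: 54.9
eef_pos: [0.643, -0.1326, 0.1409]
tool_rot: [0.0, 0.999, 0.033, 0.0]
contact_force: [1.4, -0.1, -0.8]
gripper_width: 0.001
grasp_force: 0.0
```

```bash
python3 st.py; python3 - <<'E'
from st import *
s=Cam("side"); c=Cam("top")
a=cv2.resize(s.im[140:270,200:340],None,fx=2.8,fy=2.8,interpolation=cv2.INTER_CUBIC)
b=cv2.resize(c.im[140:270,210:350],None,fx=2.8,fy=2.8,interpolation=cv2.INTER_CUBIC)
cv2.imwrite("pics/b11.png",np.hstack([a,b]))
E
```

```text
t 54.9 S [ 0.048  -0.1556] z 0.1409 toolyaw-rel 0.03 zax [ 0. -0. -1.] open 0.001 F [ 1.4 -0.2 -0.8] gf 0.0
```

View pics/b11.png

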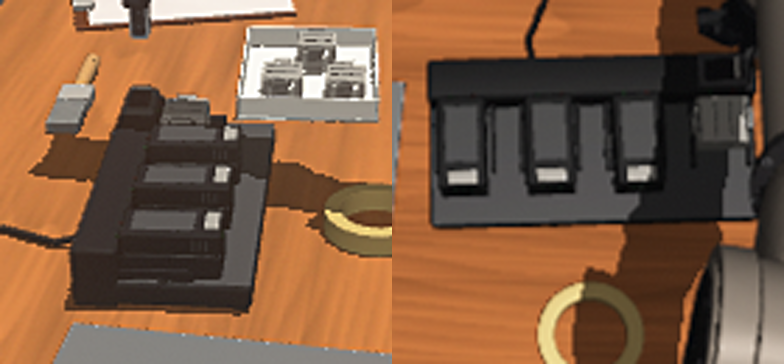

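Request:
jog_arm:
  moves: [0, 0, 0.8, 0, 0, 0, 0, 0, 0, 0.8, 0, 0, 0, 0, 0, 0, 0.7, 0, 0, 0, 0, 0, 0, 0.4, 0, 0, 0, 0, 0, 0, 0.15, 0, 0, 0, 0, 0, 0, 0.15, 0, 0, 0, 0, 0, 0, 0.15, 0, 0, 0, 0, 0, 0, 0.1, 0, 0, 0, 0]

```text
t: 55.67
eef_pos: [0.6433, -0.1335, 0.0765]
tool_rot: [0.0, 0.999, 0.032, 0.0]
contact_force: [-1.8, -1.1, 3.1]
gripper_width: 0.002
grasp_force: 1.9
```

Request:
jog_arm:
  moves: [0, 0, 0.05, 0, 0, 0, 0, 0, 0, 0.05, 0, 0, 0, 0, 0, 0, 0, 0, 0, 0, 0, 0, 0, 0, 0, 0, 0, 0, 0, 0, 0, 0, 0, 0, 0, 0, 0, 0, 0, 0, 0, 0, 0, 0, 0, 0, 0, 0, 0, 0, 0, 0, 0, 0, 0, 0]

```text
t: 56.33
eef_pos: [0.6434, -0.1335, 0.0752]
tool_rot: [0.0, 0.999, 0.032, 0.001]
contact_force: [-3.8, -1.9, 8.2]
gripper_width: 0.0
grasp_force: 4.0
```

```bash
python3 st.py
```

```text
t 56.33 S [ 0.0483 -0.1565] z 0.0752 toolyaw-rel -0.02 zax [ 0.001 -0.001 -1.   ] open 0.0 F [-3.9 -1.7  8.2] gf 4.0
```

Force is at the stop level (8 N); press a touch more, then withdraw and check.

Request:
jog_arm:
  moves: [0, 0, 0.08, 0, 0, 0, 0, 0, 0, 0, 0, 0, 0, 0, 0, 0, 0, 0, 0, 0, 0, 0, 0, -0.5, 0, 0, 0, 0, 0, 0, -1, 0, 0, 0, 0, 0, 0, -1, 0, 0, 0, 0, 0, 0, -1, 0, 0, 0, 0, 0, 0, -1, 0, 0, 0, 0]

```text
t: 57.0
eef_pos: [0.6434, -0.1323, 0.1636]
tool_rot: [-0.0, 0.999, 0.033, 0.001]
contact_force: [0.3, 0.3, -0.6]
gripper_width: -0.001
grasp_force: 0.0
```

Request:
jog_arm:
  moves: [0, 1, -0.5, 0, 0, 0, 0, 0, 1, -0.5, 0, 0, 0, 0, 0, 1, 0, 0, 0, 0, 0, 0, 1, 0, 0, 0, 0, 0, 0, 1, 0, 0, 0, 0, 0, 0, 1, 0, 0, 0, 0, 0, 0, 1, 0, 0, 0, 0, 0, 0, 1, 0, 0, 0, 0, 0]

```text
t: 57.67
eef_pos: [0.654, -0.293, 0.1827]
tool_rot: [-0.0, 0.999, 0.033, 0.001]
contact_force: [-0.5, 0.1, 0.5]
gripper_width: 0.001
grasp_force: 0.0
```

Request:
jog_arm:
  moves: [0, 1, 0, 0, 0, 0, 0, 0, 1, 0, 0, 0, 0, 0, 0, 0, 0, 0, 0, 0, 0, 0, 0, 0, 0, 0, 0, 0, 0, 0, 0, 0, 0, 0, 0, 0, 0, 0, 0, 0, 0, 0, 0, 0, 0, 0, 0, 0, 0, 0, 0, 0, 0, 0, 0, 0]

```text
t: 58.33
eef_pos: [0.6565, -0.3311, 0.1825]
tool_rot: [-0.0, 0.999, 0.033, 0.0]
contact_force: [0.0, 0.4, 0.7]
gripper_width: -0.001
grasp_force: 0.0
```

```bash
python3 st.py; python3 - <<'E'
from st import *
c=Cam("top"); o=cv2.imread("pics/top0.png")
f=lambda im:cv2.resize(im[150:215,215:350],None,fx=5.5,fy=4.4,interpolation=cv2.INTER_CUBIC)
cv2.imwrite("pics/t12.png",np.vstack([f(o),f(c.im)]))
E
```

```text
t 58.33 S [ 0.0485 -0.3545] z 0.1825 toolyaw-rel 0.11 zax [ 0.  0. -1.] open -0.001 F [0.  0.4 0.7] gf 0.0
```

View pics/t12.png

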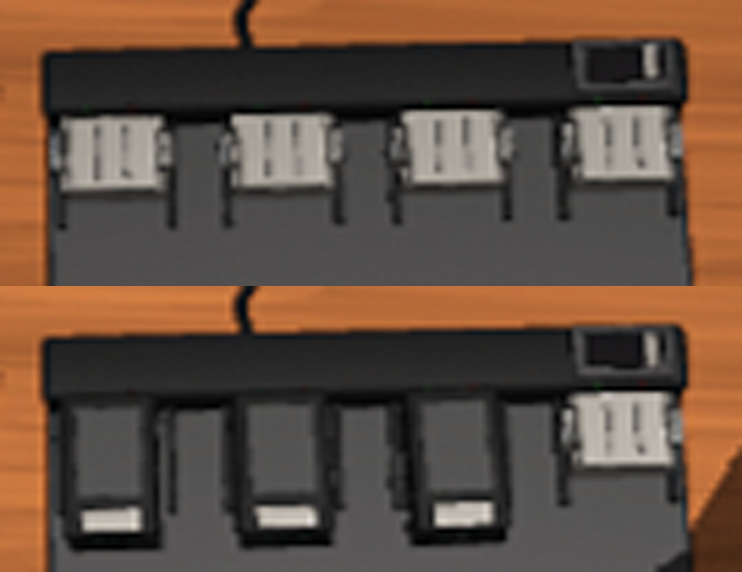

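Request:
jog_arm:
  moves: [0, -1, 0, 0, 0, 0, 0, 0, -1, 0, 0, 0, 0, 0, 0, -1, 0, 0, 0, 0, 0, 0, -1, 0, 0, 0, 0, 0, 0, -1, 0, 0, 0, 0, 0, 0, -1, 0, 0, 0, 0, 0, 0, -1, 0, 0, 0, 0, 0, 0, -1, 0, 0, 0, 0, 0]

```text
t: 59.05
eef_pos: [0.6456, -0.1714, 0.1825]
tool_rot: [0.0, 0.999, 0.033, 0.0]
contact_force: [0.1, 0.4, 0.2]
gripper_width: 0.002
grasp_force: 0.0
```

Request:
jog_arm:
  moves: [0, -1, 0, 0, 0, 0, 0, 0, -1, 0, 0, 0, 0, 0, 0, -0.1, 0, 0, 0, 0, 0, 0, 0, 1, 0, 0, 0, 0, 0, 0, 1, 0, 0, 0, 0, 0, 0, 1, 0, 0, 0, 0, 0, 0, 1, 0, 0, 0, 0, 0, 0, 0.8, 0, 0, 0, 0]

```text
t: 59.72
eef_pos: [0.6424, -0.1315, 0.0849]
tool_rot: [0.0, 0.999, 0.032, -0.0]
contact_force: [-0.1, 0.5, -0.3]
gripper_width: 0.002
grasp_force: 0.0
```

Request:
jog_arm:
  moves: [0, 0, 0.2, 0, 0, 0, 0, 0, 0, 0.2, 0, 0, 0, 0, 0, 0, 0.1, 0, 0, 0, 0, 0, 0, 0.1, 0, 0, 0, 0, 0, 0, 0, 0, 0, 0, 0, 0, 0, 0, 0, 0, 0, 0, 0, 0, 0, 0, 0, 0, 0, 0, 0, 0, 0, 0, 0, 0]

```text
t: 60.38
eef_pos: [0.6435, -0.1311, 0.0758]
tool_rot: [0.0, 0.999, 0.033, 0.001]
contact_force: [-2.0, -0.3, 7.0]
gripper_width: 0.002
grasp_force: 3.2
```

```bash
python3 st.py
```

```text
t 60.38 S [ 0.0486 -0.1541] z 0.0758 toolyaw-rel 0.01 zax [ 0.002 -0.    -1.   ] open 0.002 F [-2.  -0.2  7. ] gf 3.2
```

Request:
jog_arm:
  moves: [0, 0, 0.15, 0, 0, 0, 0, 0, 0, 0, 0, 0, 0, 0, 0, 0, 0, 0, 0, 0, 0, 0, 0, 0, 0, 0, 0, 0, 0, 0, 0, 0, 0, 0, 0, 0, 0, 0, 0, 0, 0, 0, 0, 0, 0, 0, 0, 0, 0, 0, 0, 0, 0, 0, 0, 0]

```text
t: 61.05
eef_pos: [0.6437, -0.1311, 0.0753]
tool_rot: [0.0, 0.999, 0.032, 0.001]
contact_force: [-9.3, 1.1, 23.1]
gripper_width: 0.0
grasp_force: 11.7
```

Request:
jog_arm:
  moves: [0, 0, -0.5, 0, 0, 0, 0, 0, 0, -1, 0, 0, 0, 0, 0, 0, -1, 0, 0, 0, 0, 0, 0, -1, 0, 0, 0, 0, 0, 0, -1, 0, 0, 0, 0, 0, 1, -0.5, 0, 0, 0, 0, 0, 1, 0, 0, 0, 0, 0, 0, 1, 0, 0, 0, 0, 0]

```text
t: 61.72
eef_pos: [0.648, -0.1912, 0.1733]
tool_rot: [0.0, 0.999, 0.033, 0.002]
contact_force: [0.9, -1.2, -0.8]
gripper_width: 0.002
grasp_force: 0.0
```

Request:
jog_arm:
  moves: [0, 1, 0, 0, 0, 0, 0, 0, 1, 0, 0, 0, 0, 0, 0, 1, 0, 0, 0, 0, 0, 0, 1, 0, 0, 0, 0, 0, 0, 1, 0, 0, 0, 0, 0, 0, 1, 0, 0, 0, 0, 0, 0, 1, 0, 0, 0, 0, 0, 0, 0, 0, 0, 0, 0, 0]

```text
t: 62.38
eef_pos: [0.6548, -0.3366, 0.1716]
tool_rot: [0.002, 1.0, 0.03, 0.0]
contact_force: [-0.1, -2.0, -0.3]
gripper_width: -0.001
grasp_force: 0.0
```

```bash
python3 st.py; python3 - <<'E'
from st import *
s=Cam("side"); o=cv2.imread("pics/side0.png")
f=lambda im:cv2.resize(im[165:200,235:290],None,fx=9,fy=8,interpolation=cv2.INTER_CUBIC)
cv2.imwrite("pics/s13.png",np.vstack([f(o),f(s.im)]))
E
```

```text
t 62.38 S [ 0.0465 -0.3599] z 0.1716 toolyaw-rel -0.31 zax [ 0.    -0.004 -1.   ] open -0.001 F [-0.2 -1.9 -0.3] gf 0.0
```

View pics/s13.png

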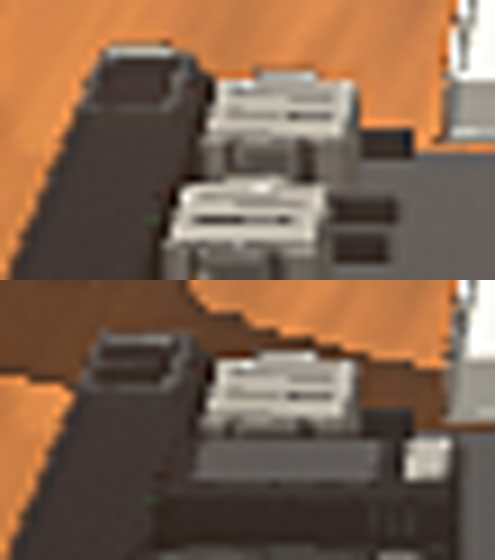

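The rocker now shows a ridge across its middle, with the outer end down. It is on, so I'm handing in.

```bash
python3 -c "
from station import *
print(hand_in())"
```

```text
the job is handed in; nothing more can be done
None
```

All three batteries are home on bays 1–3, their covers are in the tray, cover 4 is still on, the rocker is on, and the job was handed in after about 62 s; `hand_in()` returned no verdict.

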